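# Sort the turned-out chocolate bars and pack the gift box

## Task

Empty the pocket tray: lay the milk bars in that section of the wooden gift box that already holds a milk bar and the dark bars in the section that already holds a dark bar, flat on the section's floor, side by side and in line with the bar already there, and put every bloomed (pale, whitish) bar into the blue rework tub. Then lower the box's lid until it is fully shut. Do not shift the two bars already in the box or the other things on the bench.

Things in the scene. Friction and masses are not known exactly. Their poses are not given: they have to be found in the camera images.
- milk1: chocolate bar, milk: glossy mid-brown, 80 x 28 x 20 mm (its own x, y, z), about 58 g, loose; origin at its centre (10 mm above what it lies on). It starts in one of the six pockets of the tray (any of them), 12 mm of its height standing above the tray's top; None from the start if it is absent this time.
- dark1: chocolate bar, dark: glossy almost black-brown, 80 x 28 x 20 mm (its own x, y, z), about 58 g, loose; origin at its centre (10 mm above what it lies on). It starts in one of the six pockets of the tray (any of them), 12 mm of its height standing above the tray's top; None from the start if it is absent this time.
- bloom1: chocolate bar, bloomed (spoilt): dull pale grey-beige with whitish flecks, 80 x 28 x 20 mm (its own x, y, z), about 58 g, loose; origin at its centre (10 mm above what it lies on). It starts in one of the six pockets of the tray (any of them), 12 mm of its height standing above the tray's top; None from the start if it is absent this time.
- milk2: chocolate bar, milk: glossy mid-brown, 80 x 28 x 20 mm (its own x, y, z), about 58 g, loose; origin at its centre (10 mm above what it lies on). It starts in one of the six pockets of the tray (any of them), 12 mm of its height standing above the tray's top; None from the start if it is absent this time.
- dark2: chocolate bar, dark: glossy almost black-brown, 80 x 28 x 20 mm (its own x, y, z), about 58 g, loose; origin at its centre (10 mm above what it lies on). It starts in one of the six pockets of the tray (any of them), 12 mm of its height standing above the tray's top; None from the start if it is absent this time.
- bloom2: chocolate bar, bloomed (spoilt): dull pale grey-beige with whitish flecks, 80 x 28 x 20 mm (its own x, y, z), about 58 g, loose; origin at its centre (10 mm above what it lies on). It starts in one of the six pockets of the tray (any of them), 12 mm of its height standing above the tray's top; None from the start if it is absent this time.
- first_milk: the bar that is already in the gift box at the start (milk: glossy mid-brown), same 80 x 28 x 20 mm, origin at its centre, long side along the box's x. It lies at one end of one of the two sections (x about +52 or -52 mm, y about +56 or -56 mm in the box's frame; which section differs from start to start).
- first_dark: the bar that is already in the gift box at the start (dark: glossy almost black-brown), same 80 x 28 x 20 mm, origin at its centre, long side along the box's x. It lies at one end of one of the two sections (x about +52 or -52 mm, y about +56 or -56 mm in the box's frame; which section differs from start to start).
- giftbox: wooden gift box fixed on the bench, outside 216 (x) x 212 (y) x 46 mm (z) without the lid, walls 8 mm, floor 6 mm thick lined with cream paper; origin at the centre of its underside. A divider 6 mm thick, 18 mm above the floor, runs along y through its middle and parts it into two sections. Its +x (the hinge side) points to the robot's right.
- section_hinge (a point): centre of the floor of the section beside the hinges (box x = +51.5 mm, 6 mm above the bench). A section is 97 (box x) x 196 mm (box y), 40 mm deep, and takes three bars side by side, long sides along the box's x, at box y of about -56, 0 and +56 mm, with 28 mm between them for the fingers.
- section_front (a point): the same for the other section (box x = -51.5 mm).
- lid (a joint): hinge of the gift box's lid, rad: 0 = shut flat on the walls, 1.57 = upright, 2.1 = fully back. Starts open between 1.65 and 2.0, leaning outwards. The hinge is stiff (about 0.35 N m): the lid stays where it is left and must be pushed all the way down: push its outer face over, then press on its top.
- lid_hinge (a point): middle of the hinge line, at the outer top edge of the +x wall (box x = +108, z = 46 mm). The lid is a wooden panel 216 mm from hinge to free edge, 212 mm along the hinge, 8 mm thick; shut, it lies from 46 to 54 mm above the bench.
- lid_edge (a point): middle of the lid's free edge, half way through its thickness; moves with the lid.
- tray: pale grey-blue plastic pocket tray fixed on the bench, 204 (x) x 206 (y) x 22 mm (z), origin at the centre of its underside. Six pockets 84 (x) x 32 (y) mm, 8 mm deep (pocket floor 14 mm above the bench), centred at x = -47.5 and +47.5 mm, y = -62, 0 and +62 mm. Some of them are empty.
- tub: open blue plastic rework tub (food pan), loose, 0.45 kg, 176 (x) x 108 (y) x 65 mm (z), walls and floor 3 mm; a thin rim stands out 7 mm. Origin at the centre of its underside. It stands ahead of the robot between the tray and the gift box.
- nib_jar: closed jar of cocoa nibs, 80 mm across, 85 mm high, loose, origin under its centre; bystander.
- sleeves: bundle of cardboard sleeves 90 x 190 x 50 mm with a white band, loose, origin under its centre; bystander.
- brush: brush 220 mm long lying beyond the gift box, loose; bystander.
Mind the look-alikes: they are no part of the job. Leave any orange or pink look-alike of the bloom1 alone.

How it is judged:
By the outcome, as a careful person would: the job done as asked, in the order asked, and still so for the second after the job is handed in, with the robot touching nothing.
Of milk1, dark1, bloom1, milk2, dark2, bloom2 only 4 to 6 are there at a start; the rules pass over those that are not, and their reading is None.
At some moment in a run one of milk1, dark1, milk2, dark2, tub may be knocked a few centimetres aside while the robot is not near it.
Once in a run the grip may slacken for a moment while it holds something.
It also fails if it takes over 210 s, if anything falls off the work surface, if the arm or the gripper's body presses on something with over 40 N, if the wrist force passes 120 N, or if a joint passes its speed limit or range.

## Robot

A 7-joint arm with a two-finger parallel gripper is mounted at the origin on the work surface. World frame = base frame: x ahead of the robot, y to its left, z up, the work surface at z = 0. Lengths are in m, angles in rad, forces in N, time in s.
With the tool pointing down it reaches from about 0.4 to 0.85 m from the base axis. Payload 4.5 kg.
Tool frame: the origin (TCP) lies between the finger pads; the fingertips stand 11 mm ahead of it and the grasp point (between the pads) lies 8 mm behind it (r.nose_length is the distance from the TCP to the fingertips, in m); z points along the fingers, y is the line along which they close (so a half turn about z gives the same grasp; the last joint's range is limited). The gripper opens to 88 mm and grips with 3 to 60 N. Pads are 18 mm wide; open, the fingers measure 123 mm over their backs; the gripper's body (75 mm by 187 mm) begins 45 mm behind the grasp point.
Start: joints at [-1.156, 0.689, -0.195, 1.565, 0.157, 0.902, -0.215], TCP at [0.232, 0.58, 0.25] pointing down, gripper open.
Joint ranges: [-3.01, 3.01], [-0.46, 2.08], [-1.47, 1.51], [0.13, 2.56], [-1, 4.14], [0.04, 2.09], [-2.66, 2.66]. Speed limits (rad/s): [2.57, 2.57, 3.14, 3.14, 3.14, 3.14, 3.14].

## Interface

Orientations are given as a unit quaternion [x, y, z, w].
In Python, from plant import get_state, snapshot, camera_model, r gives the robot as it stands.
- The arm moves only by the shell command python3 -m inch 'ROWS' [FORCE]. ROWS is text: rows parted by semicolons, each of 7 numbers parted by spaces: the opening, from -1 (shut) to 1 (fully open), then the shift along the tool's x, y, z in m, then the turn, a rotation vector about the tool's x, y, z in rad. A call has 1 to 20 rows; each row shifts and turns the commanded pose from where the row before left it, along the tool's axes as they then stand; what a row does not reach is not made up. A row lasts 1/12 s, in which the tool goes at most 41.7 mm and 7.16 degrees, less where a joint would pass 70% of its speed; a pose out of reach is approached as far as the arm can. A call is refused whole if a number of a shift passes 0.0417 or a number of a turn 0.125, either way. A call with a gripper value outside its range is refused whole. The fingers move at their own pace and stop on an object; FORCE is the grip in N (left out, the last holds). Time passes only in rows, so rows that do not move let the fingers close. It gives the time, the measured TCP pose, the force, the opening and the grip force at its end, in the units of the state.
- get_state(): the state, without advancing time (a new reading comes with each control period).
- snapshot(name): name is "side" or "top"; returns (picture, depth): 420x560x3 uint8, red, green, blue; 420x560 float32, m along the optical axis (not along the pixel's ray), 0 where there is no reading.
- camera_model(name): a dict with "intrinsics" (3x3 intrinsics, pixels), "view" (4x4, takes a point from world to camera coordinates). Camera axes: x right, y down, z forward; pixel columns grow to the right and rows downward; lengths in m; the calibration is good to about 2 mm. A picture is of the moment at which its call begins. camera_model takes no time and is no camera call.
- r.finish_job(): hands the job in; it is judged then, once.
The state is a dict: "clock": time; "q": joint angles; "qd": joint speeds; "joint_torque": joint torques, N m; "tool_pos": TCP position; "eef_rot": TCP orientation; "contact_force": force on the tool from outside, world axes, zero at the start; "moment": the same for the moment, N m; "opening": opening from 0.0 (shut) to 1.0 (fully open); "finger_force": force on a finger pad.
Only numpy, scipy, OpenCV 4.12 (cv2) and the standard library are available. Lean on these libraries where they do the work, as an engineer would, in place of code of your own. Each camera call takes 0.05 s, during which the arm holds its last target. There are 200 camera calls.

## Working session

There is one attempt and no reset: what is moved stays moved. The work goes in short steps, Python scripts to look and compute and a shell command to move; the robot and the scene stay as the last step left them, time stands still between calls to the robot, and variables do not carry over. Pictures are saved under pics/ and viewed, at most 14 in all, crops included, and the job is handed in when it is done.

```bash
ls; mkdir -p pics; cat > h.py <<'E'
import numpy as np, cv2
from plant import get_state, snapshot, camera_model, r
def save(n,img,crop=None,s=1):
    if crop: a,b,c,d=crop; img=img[b:d,a:c]
    img=cv2.resize(img,None,fx=s,fy=s,interpolation=cv2.INTER_CUBIC)
    cv2.imwrite('pics/'+n+'.png',cv2.cvtColor(img,cv2.COLOR_RGB2BGR))
def ray(cam,u,v,z):
    m=camera_model(cam);K=np.array(m['intrinsics']);V=np.array(m['view'])
    R,t=V[:3,:3],V[:3,3];c=-R.T@t
    d=R.T@np.linalg.inv(K)@np.array([u,v,1.]);return c+d*(z-c[2])/d[2]
def proj(cam,p):
    m=camera_model(cam);K=np.array(m['intrinsics']);V=np.array(m['view'])
    q=K@(V[:3,:3]@np.array(p)+V[:3,3]);return q[:2]/q[2]
def cloud(cam,D):
    m=camera_model(cam);K=np.array(m['intrinsics']);V=np.array(m['view'])
    v,u=np.mgrid[:D.shape[0],:D.shape[1]]
    P=np.stack([(u-K[0,2])/K[0,0]*D,(v-K[1,2])/K[1,1]*D,D],-1)
    return (P-V[:3,3])@V[:3,:3]
E
python3 - <<'E'
from h import *
s=get_state();print(s['clock'],s['tool_pos'],s['eef_rot'],s['opening'],r.nose_length)
for c in('top','side'):
    p,d=snapshot(c);save(c+'0',p);np.save(c+'0.npy',d);np.save(c+'0p.npy',p)
    m=camera_model(c);V=np.array(m['view']);print(c,-V[:3,:3].T@V[:3,3],m['intrinsics'][0])
E
```

```text
pics
0.0 [0.23211199 0.57964348 0.24892487] [ 1.89191280e-01  9.81939830e-01 -9.05595587e-04 -9.81040174e-05] 0.9980811976195385 0.011
top [0.48847432 0.05665952 1.00151321] [391.279388     0.         280.80790726]
side [ 0.46791576 -0.47808821  0.76215058] [391.98936067   0.         284.11691033]
```

View pics/top0.png

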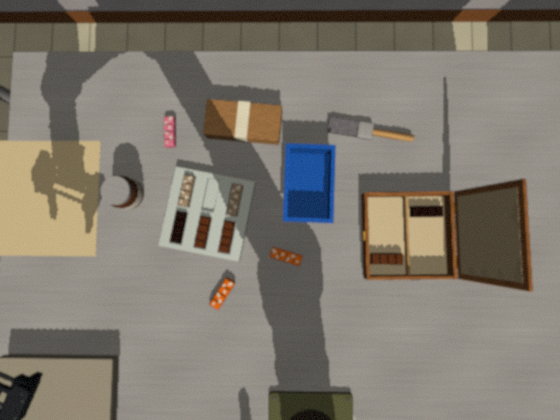

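View pics/side0.png

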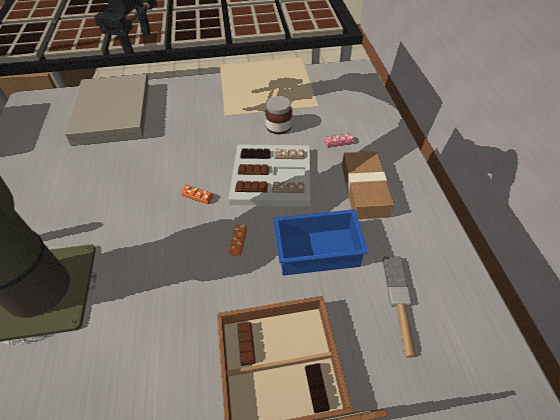

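The top view shows the tray with pale bars at (187,189) and (234,200). A pocket at (209,193) looks empty. The near row holds a dark bar at (178,227) and milk bars at (203,231) and (227,236). In the box, first_milk is at (387,259) in the left (front) section and first_dark is at (426,211) in the hinge section. The tub is at (309,183).

Things that could be taken for a bloomed bar: pink (169,131), orange (222,293) and shaded orange-brown (286,256). All three lie outside the tray. The true blooms are the pale ones at (187,189) and (234,200). I'll check this in a crop while measuring.

```bash
python3 - <<'E'
from h import *
p=np.load('top0p.npy');d=np.load('top0.npy')
save('crop1',p,(155,160,315,310),4)
P=cloud('top',d);z=P[...,2]
hsv=cv2.cvtColor(p,cv2.COLOR_RGB2HSV)
def rect(mask,name,zz):
    n,l,st,c=cv2.connectedComponentsWithStats(mask.astype(np.uint8))
    i=1+np.argmax(st[1:,4]); 
    v,u=np.nonzero(l==i)
    W=np.array([ray('top',a,b,zz)[:2] for a,b in zip(u,v)],np.float32)
    print(name,st[i],'medz',np.median(z[l==i]).round(4),'rect',cv2.minAreaRect(W*1000),'mean',W.mean(0).round(4))
m=np.zeros(z.shape,bool);m[155:270,150:265]=1
rect(m&(z>.015)&(z<.042),'tray',.022)
m=np.zeros(z.shape,bool);m[180:290,355:460]=1
rect(m&(z>.040)&(z<.056),'boxwalls',.046)
rect((hsv[...,0]>100)&(hsv[...,0]<130)&(hsv[...,1]>150),'tub',.065)
for (u,v) in [(187,189),(234,200),(209,193),(178,227),(203,231),(227,236),(387,259),(426,211),(309,183),(286,256)]:
    print((u,v),p[v,u],P[v,u].round(4))
# bars in box
for (u0,u1,v0,v1,n) in [(368,405,250,268,'fm'),(408,446,202,220,'fd')]:
    m=np.zeros(z.shape,bool);m[v0:v1,u0:u1]=1
    rect(m&(z>.017)&(z<.035),n,.026)
E
```

```text
Traceback (most recent call last):
  File "h.py", line 8, in ray
    m=camera_model(cam);K=np.array(m['intrinsics']);V=np.array(m['view'])
ValueError: time passes only in moves, steps and waits
```

View pics/crop1.png

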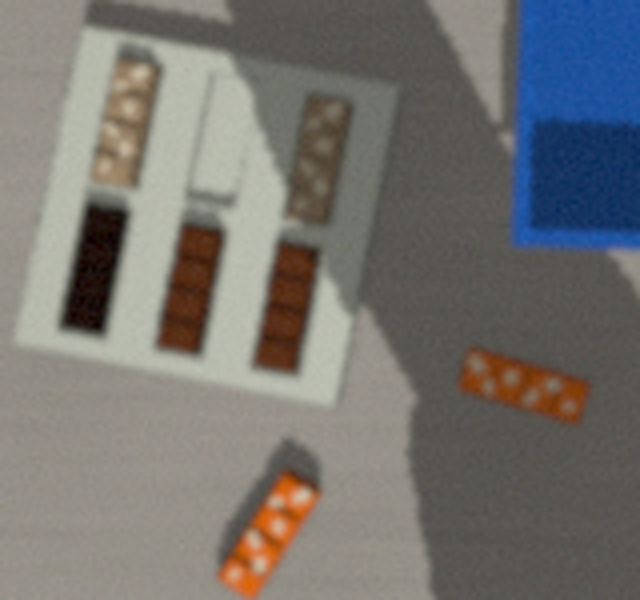

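The crop confirms pale, flecked bars at (187,189) and (234,200), the second one in shadow. There is one dark bar and there are two milk bars. The two orange look-alikes lie outside the tray. Next I'll cache the calibration and measure.

```bash
sed -i 's/from plant import get_state, snapshot, camera_model, r/import functools\nfrom plant import get_state, snapshot, r\nfrom plant import camera_model as _cm\ncamera_model=functools.cache(_cm)/' h.py
cat >> h.py <<'E'
def rect(mask,name,zz,z,cam='top'):
    n,l,st,c=cv2.connectedComponentsWithStats(mask.astype(np.uint8))
    if n<2: print(name,'none');return
    i=1+np.argmax(st[1:,4]); v,u=np.nonzero(l==i)
    W=np.array([ray(cam,a,b,zz)[:2] for a,b in zip(u,v)],np.float32)
    R=cv2.minAreaRect(W*1000)
    print(name,st[i],'medz',np.median(z[l==i]).round(4),'rect',np.round(R[0],1),np.round(R[1],1),round(R[2],1),'mean',W.mean(0).round(4))
def win(z,u0,u1,v0,v1):
    m=np.zeros(z.shape,bool);m[v0:v1,u0:u1]=1;return m
E
python3 - <<'E'
from h import *
p=np.load('top0p.npy');d=np.load('top0.npy')
P=cloud('top',d);z=P[...,2]
hsv=cv2.cvtColor(p,cv2.COLOR_RGB2HSV)
rect(win(z,150,265,155,270)&(z>.015)&(z<.042),'tray',.022,z)
rect(win(z,355,460,180,290)&(z>.040)&(z<.056),'boxwalls',.046,z)
rect((hsv[...,0]>100)&(hsv[...,0]<130)&(hsv[...,1]>150),'tub',.065,z)
for (u,v) in [(187,189),(234,200),(209,193),(178,227),(203,231),(227,236),(387,259),(426,211),(309,183),(286,256),(527,235)]:
    print((u,v),p[v,u],P[v,u].round(4))
for (u0,u1,v0,v1,n) in [(368,405,250,268,'fm'),(408,446,202,220,'fd')]:
    rect(win(z,u0,u1,v0,v1)&(z>.017)&(z<.035),n,.026,z)
# bars: red-minus-grey colour in tray, top z=.034
for (u,v,n) in [(187,189,'b1'),(234,200,'b2'),(178,227,'d1'),(203,231,'m1'),(227,236,'m2')]:
    rect(win(z,u-14,u+15,v-22,v+23)&(z>.0275)&(z<.042),n,.034,z)
E
```

```text
tray [ 158  166   97   95 6215] medz 0.0231 rect [540.  262.5] [206.7 204.1] 79.2 mean [0.5373 0.263 ]
boxwalls [ 363  190   97   90 1485] medz 0.0466 rect [ 488.7 -239.6] [211.9 229.2] 1.1 mean [ 0.4873 -0.2556]
tub [ 283  144   52   78 3762] medz 0.0043 rect [611.7   7.4] [117.9 187.8] 88.1 mean [0.6113 0.0073]
(187, 189) [157 135 110] [0.5987 0.31   0.0317]
(234, 200) [81 73 53] [0.5714 0.1914 0.0327]
(209, 193) [184 188 174] [0.5903 0.2574 0.0174]
(178, 227) [17  0  0] [0.5035 0.3296 0.0338]
(203, 231) [76 37 16] [0.494  0.2681 0.0292]
(227, 236) [73 38 18] [0.4819 0.2084 0.0265]
(387, 259) [67 34 17] [ 0.4275 -0.1882  0.0225]
(426, 211) [32 27 20] [ 0.5464 -0.2846  0.0284]
(309, 183) [ 34  82 157] [0.6186 0.0032 0.0024]
(286, 256) [121  61  20] [0.433  0.0613 0.0196]
(527, 235) [128  81  47] [ 0.4885 -0.3909  0.2581]
fm [370 253  33  11 356] medz 0.0258 rect [ 430.1 -185. ] [24.5 78.9] 0.4 mean [ 0.4301 -0.1855]
fd [410 205  33  12 367] medz 0.0254 rect [ 547.8 -285.5] [27.3 79.4] 0.3 mean [ 0.5476 -0.2857]
b1 [177 174  17  33 318] medz 0.0336 rect [596.4 313.5] [27.4 78.6] 79.1 mean [0.5965 0.3139]
b2 [226 183  16  33 327] medz 0.0339 rect [573.3 192. ] [27.2 78.7] 78.9 mean [0.5737 0.1921]
d1 [169 210  18  33 326] medz 0.0338 rect [505.4 331. ] [27.7 78.5] 79.1 mean [0.5058 0.3314]
m1 [194 215  16  33 324] medz 0.0337 rect [493.9 270.2] [28.1 78.8] 79.1 mean [0.4934 0.2711]
m2 [218 220  17  33 329] medz 0.0338 rect [482.9 210.2] [27.6 78.6] 78.7 mean [0.4824 0.2104]
```

The measurements agree with the given sizes: tray 207x204 mm, bars about 28x79 mm with tops at 34 mm, and box bars at 26 mm. Bar long axes in the tray lie at -10.9°, and in the box along world y. The planning helper comes next.

```bash
cat > plan.py <<'E'
import sys,numpy as np
from scipy.spatial.transform import Rotation as Ro
from plant import get_state
s=get_state();x,y,z,a=map(float,sys.argv[1:5])
R=Ro.from_quat(s['eef_rot']);p=np.array(s['tool_pos']);a=np.radians(a)
T=Ro.from_matrix(np.array([[np.cos(a),np.sin(a),0],[np.sin(a),-np.cos(a),0],[0,0,-1.]]).T)
w=(R.inv()*T).as_rotvec()
sh=T.inv().apply(np.array([x,y,z])-p)
print('clock',round(s['clock'],2),'pos',p.round(4),'xang',np.degrees(np.arctan2(*R.as_matrix()[[1,0],0])).round(1),'open',round(s['opening'],3),'ff',np.round(s['finger_force'],1),'F',np.round(s['contact_force'],1))
n=max(1,int(np.ceil(np.abs(w).max()/.12)));k=max(1,int(np.ceil(np.linalg.norm(sh)/.040)))
print('turn',w.round(3),'rows',n,'each',(w/n).round(4));print('then shift',sh.round(4),'rows',k,'each',(sh/k).round(4))
E
python3 plan.py .483 .2105 .10 169.1
```

```text
clock 0.1 pos [0.2321 0.5797 0.249 ] xang 158.2 open 1.001 ff 0.0 F [-0.8  0.6 -0.1]
turn [-0.002 -0.    -0.19 ] rows 2 each [-0.0008 -0.     -0.0952]
then shift [-0.3162 -0.3151  0.149 ] rows 12 each [-0.0263 -0.0263  0.0124]
```

```bash
python3 -m inch '0 0 0 0 0 0 -0.095; 0 0 0 0 0 0 -0.095; 0 -0.0263 -0.0263 0.0124 0 0 0; 0 -0.0263 -0.0263 0.0124 0 0 0; 0 -0.0263 -0.0263 0.0124 0 0 0; 0 -0.0263 -0.0263 0.0124 0 0 0; 0 -0.0263 -0.0263 0.0124 0 0 0; 0 -0.0263 -0.0263 0.0124 0 0 0; 0 -0.0263 -0.0263 0.0124 0 0 0; 0 -0.0263 -0.0263 0.0124 0 0 0; 0 -0.0263 -0.0263 0.0124 0 0 0; 0 -0.0263 -0.0263 0.0124 0 0 0; 0 -0.0263 -0.0263 0.0124 0 0 0; 0 -0.0263 -0.0263 0.0124 0 0 0; 0 0 0 0 0 0 0; 0 0 0 0 0 0 0' 20; python3 plan.py .483 .2105 .036 169.1
```

```text
clock: 1.43
tool_pos: [0.4832, 0.2072, 0.0999]
eef_rot: [0.098, 0.995, -0.001, -0.0]
contact_force: [-0.9, 0.8, 0.2]
opening: 0.499
finger_force: 0.0
clock 1.43 pos [0.4832 0.2072 0.0999] xang 168.7 open 0.499 ff 0.0 F [-0.9  0.8  0.2]
turn [-0.003 -0.001 -0.006] rows 1 each [-0.0025 -0.0007 -0.0064]
then shift [0.0008 0.0032 0.0639] rows 2 each [0.0004 0.0016 0.0319]
```

Accurate. Descend, grip, lift.

```bash
python3 -m inch '0 0.0008 0.003 0.015 -0.0025 0 -0.006; 0 0 0 0.02 0 0 0; 0 0 0 0.02 0 0 0; 0 0 0 0.009 0 0 0; 0 0 0 0 0 0 0; -1 0 0 0 0 0 0; -1 0 0 0 0 0 0; -1 0 0 0 0 0 0; -1 0 0 0 0 0 0; -1 0 0 0 0 0 0; -1 0 0 -0.01 0 0 0; -1 0 0 -0.03 0 0 0; -1 0 0 -0.04 0 0 0; -1 0 0 -0.034 0 0 0; -1 0 0 0 0 0 0' 20; python3 plan.py .544 -.184 .15 90
```

```text
clock: 2.68
tool_pos: [0.4857, 0.2169, 0.1576]
eef_rot: [0.092, 0.996, 0.006, 0.005]
contact_force: [1.3, -0.7, -0.7]
opening: 0.31
finger_force: 20.0
clock 2.68 pos [0.4857 0.2169 0.1576] xang 169.4 open 0.31 ff 20.0 F [ 1.3 -0.7 -0.7]
turn [ 1.800e-02 -1.000e-03  1.386e+00] rows 12 each [ 1.500e-03 -1.000e-04  1.155e-01]
then shift [-0.4009  0.0583  0.0076] rows 11 each [-0.0364  0.0053  0.0007]
```

```bash
python3 -m inch '-1 0 0 0 0.0015 0 0.1155; -1 0 0 0 0.0015 0 0.1155; -1 0 0 0 0.0015 0 0.1155; -1 0 0 0 0.0015 0 0.1155; -1 0 0 0 0.0015 0 0.1155; -1 0 0 0 0.0015 0 0.1155; -1 0 0 0 0.0015 0 0.1155; -1 0 0 0 0.0015 0 0.1155; -1 0 0 0 0.0015 0 0.1155; -1 0 0 0 0.0015 0 0.1155; -1 0 0 0 0.0015 0 0.1155; -1 0 0 0 0.0015 0 0.1155; -1 0 0 0 0 0 0'; python3 plan.py .544 -.184 .15 90
```

```text
clock: 3.77
tool_pos: [0.4824, 0.2148, 0.1511]
eef_rot: [0.708, 0.707, -0.006, -0.001]
contact_force: [0.1, -0.9, -0.5]
opening: 0.315
finger_force: 20.0
clock 3.77 pos [0.4824 0.2148 0.1511] xang 89.9 open 0.315 ff 20.0 F [ 0.1 -0.9 -0.5]
turn [-0.011  0.007 -0.002] rows 1 each [-0.0106  0.0066 -0.0015]
then shift [-0.3988  0.0616  0.0011] rows 11 each [-0.0363  0.0056  0.0001]
```

```bash
python3 -m inch '-1 -0.0363 0.0056 0 -0.011 0.007 -0.002; -1 -0.0363 0.0056 0 0 0 0; -1 -0.0363 0.0056 0 0 0 0; -1 -0.0363 0.0056 0 0 0 0; -1 -0.0363 0.0056 0 0 0 0; -1 -0.0363 0.0056 0 0 0 0; -1 -0.0363 0.0056 0 0 0 0; -1 -0.0363 0.0056 0 0 0 0; -1 -0.0363 0.0056 0 0 0 0; -1 -0.0363 0.0056 0 0 0 0; -1 -0.0363 0.0056 0 0 0 0; -1 0 0 0 0 0 0; -1 0 0 0 0 0 0; -1 0 0 0 0 0 0'; python3 plan.py .544 -.184 .029 90
python3 - <<'E'
from h import *
p,d=snapshot('top');np.save('t1.npy',d);save('t1',p)
q,e=snapshot('side');
save('m2',np.vstack([cv2.resize(p[150:310,150:550],(800,320)),cv2.resize(q[140:420,140:420],(280,280))[:, :].repeat(1,0) if 0 else cv2.resize(q[280:420,200:480],(800,280))[:280]]))
E
```

```text
clock: 4.93
tool_pos: [0.5446, -0.1847, 0.1514]
eef_rot: [0.706, 0.709, -0.0, -0.0]
contact_force: [-0.3, 0.4, -1.1]
opening: 0.312
finger_force: 20.0
clock 4.93 pos [ 0.5446 -0.1847  0.1514] xang 90.3 open 0.312 ff 20.0 F [-0.3  0.4 -1.1]
turn [-0.001 -0.     0.004] rows 1 each [-0.0005 -0.0003  0.0045]
then shift [ 0.0007 -0.0006  0.1224] rows 4 each [ 0.0002 -0.0002  0.0306]
```

View pics/m2.png

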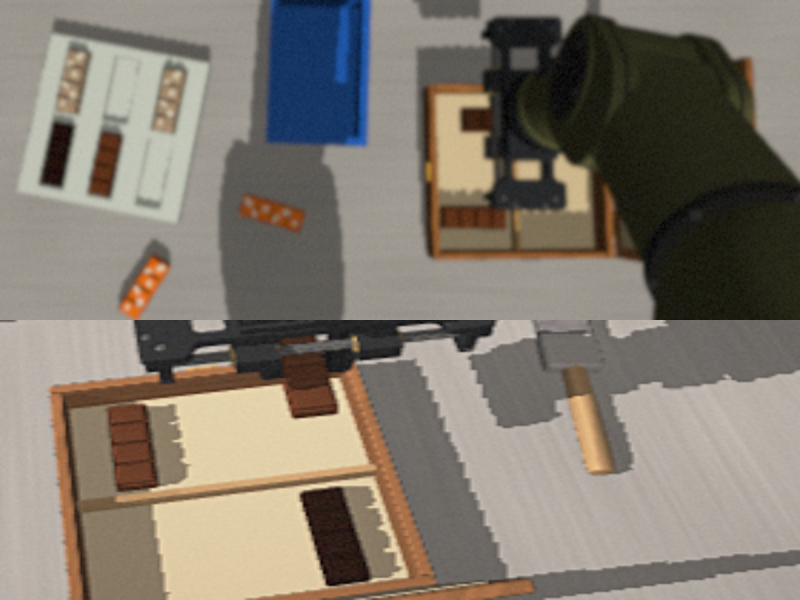

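The milk bar is held over the far end of the front section. Its visible end is at about (381,210) in the top view and it looks level in the side view. The tray pocket it came from is empty.

```bash
python3 - <<'E'
from h import *
z=cloud('top',np.load('t1.npy'))
for u in range(376,390): print(u,z[210,u].round(3))
E
```

```text
376 [ 0.55  -0.166  0.009]
377 [ 0.55  -0.168  0.009]
378 [ 0.55  -0.171  0.008]
379 [ 0.55  -0.174  0.007]
380 [ 0.542 -0.146  0.138]
381 [ 0.541 -0.147  0.143]
382 [ 0.541 -0.148  0.147]
383 [ 0.541 -0.15   0.147]
384 [ 0.541 -0.152  0.148]
385 [ 0.541 -0.154  0.149]
386 [ 0.541 -0.156  0.147]
387 [ 0.541 -0.158  0.15 ]
388 [ 0.541 -0.16   0.149]
389 [ 0.541 -0.163  0.147]
```

Bar centre y ≈ -0.1855, and its top is 2 mm below the TCP. Both are as planned, so I'll lower it.

```bash
python3 -m inch '-1 0 0 0.03 0 0 0; -1 0 0 0.03 0 0 0; -1 0 0 0.03 0 0 0; -1 0 0 0.018 0 0 0; -1 0 0 0.008 0 0 0; -1 0 0 0.005 0 0 0; -1 0 0 0.002 0 0 0; -1 0 0 0 0 0 0; -1 0 0 0 0 0 0'; python3 -m inch '-0.2 0 0 0 0 0 0; -0.1 0 0 0 0 0 0; -0.1 0 0 0 0 0 0; -0.1 0 0 0 0 0 0; -0.1 0 0 -0.01 0 0 0; -0.1 0 0 -0.03 0 0 0; -0.1 0 0 -0.04 0 0 0; -0.1 0 0 -0.04 0 0 0; 0 0 0 0 0 0 0'; python3 plan.py .494 .2705 .12 169.1
```

```text
clock: 5.78
tool_pos: [0.5453, -0.1852, 0.0297]
eef_rot: [0.706, 0.708, -0.0, 0.001]
contact_force: [0.8, 0.6, -0.4]
opening: 0.315
finger_force: 20.0
clock: 6.53
tool_pos: [0.5485, -0.1872, 0.1559]
eef_rot: [0.707, 0.708, 0.002, 0.006]
contact_force: [0.2, -0.3, 0.3]
opening: 0.492
finger_force: 0.0
clock 6.53 pos [ 0.5485 -0.1872  0.1559] xang 90.1 open 0.492 ff 0.0 F [ 0.2 -0.3  0.3]
turn [ 0.006  0.012 -1.379] rows 12 each [ 0.0005  0.001  -0.1149]
then shift [0.1401 0.4391 0.0359] rows 12 each [0.0117 0.0366 0.003 ]
```

```bash
python3 -m inch '0 0 0 0 0 0.001 -0.115; 0 0 0 0 0 0.001 -0.115; 0 0 0 0 0 0.001 -0.115; 0 0 0 0 0 0.001 -0.115; 0 0 0 0 0 0.001 -0.115; 0 0 0 0 0 0.001 -0.115; 0 0 0 0 0 0.001 -0.115; 0 0 0 0 0 0.001 -0.115; 0 0 0 0 0 0.001 -0.115; 0 0 0 0 0 0.001 -0.115; 0 0 0 0 0 0.001 -0.115; 0 0 0 0 0 0.001 -0.115; 0 0.0117 0.0366 0.003 0 0 0; 0 0.0117 0.0366 0.003 0 0 0; 0 0.0117 0.0366 0.003 0 0 0; 0 0.0117 0.0366 0.003 0 0 0; 0 0.0117 0.0366 0.003 0 0 0; 0 0.0117 0.0366 0.003 0 0 0; 0 0.0117 0.0366 0.003 0 0 0; 0 0.0117 0.0366 0.003 0 0 0' >/dev/null; python3 -m inch '0 0.0117 0.0366 0.003 0 0 0; 0 0.0117 0.0366 0.003 0 0 0; 0 0.0117 0.0366 0.003 0 0 0; 0 0.0117 0.0366 0.003 0 0 0; 0 0 0 0 0 0 0; 0 0 0 0 0 0 0; 0 0 0 0 0 0 0' >/dev/null; python3 plan.py .494 .2705 .036 169.1
cat > look.py <<'E'
from h import *
import sys
p,d=snapshot('top');P=cloud('top',d);z=P[...,2]
np.save('tl.npy',d);np.save('tlp.npy',p)
hsv=cv2.cvtColor(p,cv2.COLOR_RGB2HSV)
if 'tray' in sys.argv:
  for (u,v,n) in [(187,189,'b1'),(234,200,'b2'),(178,227,'d1'),(203,231,'m1')]:
    rect(win(z,u-14,u+15,v-22,v+23)&(z>.0275)&(z<.042),n,.034,z)
if 'box' in sys.argv:
  for (u0,u1,v0,v1,n) in [(366,405,249,270,'fm'),(366,405,225,245,'mid'),(366,405,200,222,'far'),(408,448,202,220,'fd'),(408,448,225,245,'dmid')]:
    rect(win(z,u0,u1,v0,v1)&(z>.017)&(z<.035),n,.026,z)
if 'tub' in sys.argv:
  rect((hsv[...,0]>100)&(hsv[...,0]<130)&(hsv[...,1]>150),'tub',.065,z)
E
python3 look.py box tub
```

```text
clock 8.78 pos [0.4887 0.2714 0.1165] xang 169.2 open 0.499 ff 0.0 F [ 1.  -0.5  1.1]
turn [ 0.004 -0.009  0.001] rows 1 each [ 0.0044 -0.0091  0.0014]
then shift [-0.0054  0.0001  0.0805] rows 3 each [-0.0018  0.      0.0268]
fm [370 253  33  11 357] medz 0.0257 rect [ 430.1 -185. ] [24.5 78.9] 0.4 mean [ 0.4302 -0.1851]
mid none
far [369 207  33  11 358] medz 0.0255 rect [ 543.6 -184.1] [24.9 79.5] 0.2 mean [ 0.5436 -0.1838]
fd [410 205  33  12 365] medz 0.0254 rect [ 547.8 -285.4] [27.3 79.5] 0.3 mean [ 0.5477 -0.2859]
dmid [446 225   2  17  19] medz 0.0204 rect [ 492.4 -334.5] [ 2.5 39.4] 88.5 mean [ 0.4942 -0.3355]
tub [ 284  144   51   78 3729] medz 0.0042 rect [611.8   7.3] [117.8 187.6] 88.1 mean [0.6116 0.0068]
```

Milk bar 1 lies at (543.6, -184.1), flat and in line with first_milk. Next is the second milk bar.

```bash
python3 -m inch '0 -0.0055 0 0.02 0.004 -0.009 0; 0 0 0 0.03 0 0 0; 0 0 0 0.02 0 0 0; 0 0 0 0.01 0 0 0; 0 0 0 0 0 0 0; -1 0 0 0 0 0 0; -1 0 0 0 0 0 0; -1 0 0 0 0 0 0; -1 0 0 0 0 0 0; -1 0 0 0 0 0 0; -1 0 0 -0.01 0 0 0; -1 0 0 -0.03 0 0 0; -1 0 0 -0.04 0 0 0; -1 0 0 -0.034 0 0 0; -1 0 0 0 0 0 0; -1 0 0 0 0 0 0; -1 0 0 0 0 0 0' 20; python3 plan.py .487 -.1845 .15 90; python3 look.py tray
```

```text
clock: 10.25
tool_pos: [0.4935, 0.271, 0.1504]
eef_rot: [0.094, 0.996, 0.001, -0.0]
contact_force: [-0.4, 0.8, -0.6]
opening: 0.315
finger_force: 20.0
clock 10.25 pos [0.4935 0.271  0.1504] xang 169.2 open 0.315 ff 20.0 F [-0.4  0.8 -0.6]
turn [ 1.000e-03 -2.000e-03  1.382e+00] rows 12 each [ 1.000e-04 -1.000e-04  1.152e-01]
then shift [-4.555e-01 -6.500e-03  4.000e-04] rows 12 each [-0.038  -0.0005  0.    ]
b1 [177 174  18  32 321] medz 0.0335 rect [596.5 313. ] [28.2 78. ] 79.1 mean [0.5963 0.3139]
b2 [226 183  16  33 322] medz 0.0339 rect [573.7 192.1] [26.9 79.2] 79.5 mean [0.5736 0.1921]
d1 [176 210  11   6  20] medz 0.0328 rect [539.5 323.9] [25.6  8.3] 77.8 mean [0.5397 0.3203]
m1 none
```

```bash
python3 -m inch '-1 0 0 0 0 0 0.115; -1 0 0 0 0 0 0.115; -1 0 0 0 0 0 0.115; -1 0 0 0 0 0 0.115; -1 0 0 0 0 0 0.115; -1 0 0 0 0 0 0.115; -1 0 0 0 0 0 0.115; -1 0 0 0 0 0 0.115; -1 0 0 0 0 0 0.115; -1 0 0 0 0 0 0.115; -1 0 0 0 0 0 0.115; -1 0 0 0 0 0 0.117; -1 -0.038 -0.0005 0 0 0 0; -1 -0.038 -0.0005 0 0 0 0; -1 -0.038 -0.0005 0 0 0 0; -1 -0.038 -0.0005 0 0 0 0; -1 -0.038 -0.0005 0 0 0 0; -1 -0.038 -0.0005 0 0 0 0; -1 -0.038 -0.0005 0 0 0 0; -1 -0.038 -0.0005 0 0 0 0' >/dev/null; python3 -m inch '-1 -0.038 -0.0005 0 0 0 0; -1 -0.038 -0.0005 0 0 0 0; -1 -0.038 -0.0005 0 0 0 0; -1 -0.038 -0.0005 0 0 0 0; -1 0 0 0 0 0 0; -1 0 0 0 0 0 0; -1 0 0 0 0 0 0; -1 0 0 0 0 0 0' ; python3 plan.py .487 -.1845 .028 90; python3 look.py tray; python3 - <<'E'
from h import *
z=cloud('top',np.load('tl.npy'));m=win(z[...,2],365,386,215,250)&(z[...,2]>.12)&(z[...,2]<.17)
print(z[m].max(0).round(3),z[m].min(0).round(3),np.median(z[m],0).round(3))
E
```

```text
clock: 12.63
tool_pos: [0.4876, -0.1826, 0.1487]
eef_rot: [0.706, 0.708, 0.001, -0.002]
contact_force: [0.1, 0.2, 0.2]
opening: 0.313
finger_force: 20.0
clock 12.63 pos [ 0.4876 -0.1826  0.1487] xang 90.2 open 0.313 ff 20.0 F [0.1 0.2 0.2]
turn [-0.002 -0.004  0.003] rows 1 each [-0.0019 -0.0035  0.0028]
then shift [-0.0019 -0.0006  0.1207] rows 4 each [-0.0005 -0.0002  0.0302]
b1 [178 174  16  33 324] medz 0.0336 rect [596.3 313.7] [27.2 78.5] 79.4 mean [0.5966 0.3137]
b2 [226 183  17  33 331] medz 0.0335 rect [573.6 191.9] [27.5 78.3] 79.5 mean [0.5737 0.1921]
d1 [169 210  17  33 327] medz 0.0334 rect [505.7 332.3] [29.9 78.4] 79.0 mean [0.5055 0.3315]
m1 none
[ 0.5   -0.141  0.151] [ 0.474 -0.156  0.133] [ 0.487 -0.147  0.145]
```

```bash
python3 -m inch '-1 -0.002 0 0.03 0 -0.003 0.002; -1 0 0 0.03 0 0 0; -1 0 0 0.03 0 0 0; -1 0 0 0.015 0 0 0; -1 0 0 0.008 0 0 0; -1 0 0 0.005 0 0 0; -1 0 0 0.002 0 0 0; -1 0 0 0 0 0 0; -1 0 0 0 0 0 0'; python3 -m inch '-0.2 0 0 0 0 0 0; -0.1 0 0 0 0 0 0; -0.1 0 0 0 0 0 0; -0.1 0 0 0 0 0 0; -0.1 0 0 -0.01 0 0 0; -0.1 0 0 -0.03 0 0 0; -0.1 0 0 -0.04 0 0 0; -0.1 0 0 -0.04 0 0 0; 0 0 0 0 0 0 0; 0 0 0 0 0 0 0; 0 0 0 0 0 0 0'; python3 plan.py .5055 .3313 .12 169.1
```

```text
clock: 13.43
tool_pos: [0.4885, -0.1868, 0.0303]
eef_rot: [0.708, 0.707, -0.0, 0.001]
contact_force: [0.3, -0.1, 0.2]
opening: 0.311
finger_force: 20.0
clock: 14.35
tool_pos: [0.4875, -0.1866, 0.1498]
eef_rot: [0.708, 0.706, -0.0, 0.0]
contact_force: [-0.1, -0.9, -0.5]
opening: 0.506
finger_force: 0.0
clock 14.35 pos [ 0.4875 -0.1866  0.1498] xang 89.9 open 0.506 ff 0.0 F [-0.1 -0.9 -0.5]
turn [-1.000e-03  1.000e-03 -1.383e+00] rows 12 each [-1.000e-04  1.000e-04 -1.152e-01]
then shift [0.0803 0.5119 0.0298] rows 13 each [0.0062 0.0394 0.0023]
```

```bash
python3 -m inch '0 0 0 0 0 0 -0.115; 0 0 0 0 0 0 -0.115; 0 0 0 0 0 0 -0.115; 0 0 0 0 0 0 -0.115; 0 0 0 0 0 0 -0.115; 0 0 0 0 0 0 -0.115; 0 0 0 0 0 0 -0.115; 0 0 0 0 0 0 -0.115; 0 0 0 0 0 0 -0.115; 0 0 0 0 0 0 -0.115; 0 0 0 0 0 0 -0.115; 0 0 0 0 0 0 -0.118; 0 0.0062 0.0394 0.0023 0 0 0; 0 0.0062 0.0394 0.0023 0 0 0; 0 0.0062 0.0394 0.0023 0 0 0; 0 0.0062 0.0394 0.0023 0 0 0; 0 0.0062 0.0394 0.0023 0 0 0; 0 0.0062 0.0394 0.0023 0 0 0; 0 0.0062 0.0394 0.0023 0 0 0; 0 0.0062 0.0394 0.0023 0 0 0' >/dev/null; python3 -m inch '0 0.0062 0.0394 0.0023 0 0 0; 0 0.0062 0.0394 0.0023 0 0 0; 0 0.0062 0.0394 0.0023 0 0 0; 0 0.0062 0.0394 0.0023 0 0 0; 0 0.0062 0.0394 0.0023 0 0 0; 0 0 0 0 0 0 0; 0 0 0 0 0 0 0; 0 0 0 0 0 0 0; 0 0 0 0 0 0 0' >/dev/null; python3 plan.py .5055 .3313 .036 169.1;python3 look.py box tub
```

```text
clock 16.77 pos [0.5052 0.3289 0.1178] xang 169.0 open 0.497 ff 0.0 F [ 0.9  0.6 -0.3]
turn [-0.005 -0.001 -0.001] rows 1 each [-0.0048 -0.0011 -0.0015]
then shift [0.0002 0.0024 0.0818] rows 3 each [0.0001 0.0008 0.0273]
fm [370 253  33  11 360] medz 0.0259 rect [ 430.1 -185. ] [24.5 78.9] 0.4 mean [ 0.4302 -0.1853]
mid [368 225  32   5 151] medz 0.0254 rect [ 506.3 -179.9] [ 9.9 76.6] 0.3 mean [ 0.5066 -0.1799]
far [368 207  34  15 477] medz 0.0252 rect [ 538.6 -182.8] [34.8 82.1] 0.2 mean [ 0.5388 -0.1828]
fd [410 205  33  12 367] medz 0.0254 rect [ 547.8 -285.5] [27.3 79.3] 0.3 mean [ 0.5476 -0.2859]
dmid [408 231   1  14  14] medz 0.024 rect [ 480.8 -239.8] [ 0. 32.] 88.9 mean [ 0.4808 -0.2398]
tub [ 284  144   51   78 3741] medz 0.0044 rect [611.8   7.2] [117.7 187.6] 88.2 mean [0.6115 0.007 ]
```

The second milk bar isn't where I released it, so it was probably knocked after release. I'll look.

```bash
python3 - <<'E'
from h import *
p=np.load('tlp.npy');save('k',p,(355,180,465,290),5)
d=np.load('tl.npy');z=cloud('top',d)[...,2]
m=win(z,366,405,200,245)&(z>.017)&(z<.035);n,l,st,c=cv2.connectedComponentsWithStats(m.astype(np.uint8));print(st)
# separate lying bars by colour
g=p.astype(int);br=win(z,366,405,198,270)&(g.sum(2)<200);n,l,st,c=cv2.connectedComponentsWithStats(br.astype(np.uint8))
print(st)
E
```

```text
[[     0      0    560    420 234470]
 [   404    200      1      1      1]
 [   404    203      1      3      3]
 [   368    207     34     23    723]
 [   404    207      1      1      1]
 [   404    214      1      1      1]
 [   404    217      1      1      1]]
[[     0      0    560    420 234397]
 [   369    207     31     21    540]
 [   370    253     32     11    263]]
```

View pics/k.png

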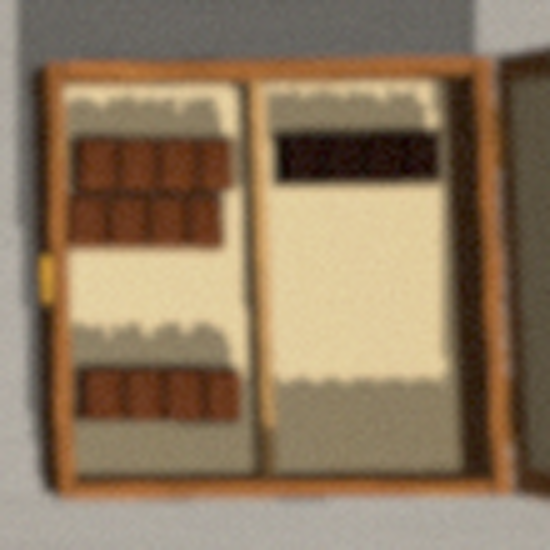

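The view shows the second milk bar knocked to about (384,223), almost touching the far one; the others are unmoved. The knock is therefore used up. I'll draw the bar back later by pressing on its top. The dark bar comes first.

```bash
python3 -m inch '0 0 0.0024 0.02 -0.005 -0.001 -0.001; 0 0 0 0.03 0 0 0; 0 0 0 0.022 0 0 0; 0 0 0 0.01 0 0 0; 0 0 0 0 0 0 0; -1 0 0 0 0 0 0; -1 0 0 0 0 0 0; -1 0 0 0 0 0 0; -1 0 0 0 0 0 0; -1 0 0 0 0 0 0; -1 0 0 -0.01 0 0 0; -1 0 0 -0.03 0 0 0; -1 0 0 -0.04 0 0 0; -1 0 0 -0.034 0 0 0; -1 0 0 0 0 0 0; -1 0 0 0 0 0 0; -1 0 0 0 0 0 0' 20; python3 plan.py .490 -.286 .15 90
```

```text
clock: 18.23
tool_pos: [0.5054, 0.3336, 0.151]
eef_rot: [0.094, 0.996, 0.002, 0.001]
contact_force: [-0.2, 0.4, -1.1]
opening: 0.314
finger_force: 20.0
clock 18.23 pos [0.5054 0.3336 0.151 ] xang 169.2 open 0.314 ff 20.0 F [-0.2  0.4 -1.1]
turn [ 0.004 -0.002  1.382] rows 12 each [ 0.0003 -0.0002  0.1152]
then shift [-0.6196 -0.0154  0.001 ] rows 16 each [-0.0387 -0.001   0.0001]
```

```bash
python3 -m inch '-1 0 0 0 0 0 0.115; -1 0 0 0 0 0 0.115; -1 0 0 0 0 0 0.115; -1 0 0 0 0 0 0.115; -1 0 0 0 0 0 0.115; -1 0 0 0 0 0 0.115; -1 0 0 0 0 0 0.115; -1 0 0 0 0 0 0.115; -1 0 0 0 0 0 0.115; -1 0 0 0 0 0 0.115; -1 0 0 0 0 0 0.115; -1 0 0 0 0 0 0.117; -1 -0.0387 -0.001 0 0 0 0; -1 -0.0387 -0.001 0 0 0 0; -1 -0.0387 -0.001 0 0 0 0; -1 -0.0387 -0.001 0 0 0 0; -1 -0.0387 -0.001 0 0 0 0; -1 -0.0387 -0.001 0 0 0 0; -1 -0.0387 -0.001 0 0 0 0; -1 -0.0387 -0.001 0 0 0 0' ; python3 -m inch '-1 -0.0387 -0.001 0 0 0 0; -1 -0.0387 -0.001 0 0 0 0; -1 -0.0387 -0.001 0 0 0 0; -1 -0.0387 -0.001 0 0 0 0; -1 -0.0387 -0.001 0 0 0 0; -1 -0.0387 -0.001 0 0 0 0; -1 -0.0387 -0.001 0 0 0 0; -1 -0.0387 -0.001 0 0 0 0; -1 0 0 0 0 0 0; -1 0 0 0 0 0 0; -1 0 0 0 0 0 0; -1 0 0 0 0 0 0' ; python3 plan.py .490 -.286 .028 90; python3 look.py tray; python3 - <<'E'
from h import *
z=cloud('top',np.load('tl.npy'));m=win(z[...,2],390,450,210,255)&(z[...,2]>.12)&(z[...,2]<.155)
p=np.load('tlp.npy');save('k2',p,(355,180,465,290),5)
print(m.sum(),z[m].max(0).round(3),z[m].min(0).round(3))
E
```

```text
clock: 19.9
tool_pos: [0.4963, 0.0224, 0.1484]
eef_rot: [0.707, 0.707, 0.001, -0.002]
contact_force: [0.4, -0.7, -0.6]
opening: 0.314
finger_force: 20.0
clock: 20.9
tool_pos: [0.4897, -0.2831, 0.1479]
eef_rot: [0.706, 0.708, 0.002, -0.002]
contact_force: [0.5, 0.4, -1.1]
opening: 0.313
finger_force: 20.0
clock 20.9 pos [ 0.4897 -0.2831  0.1479] xang 90.2 open 0.313 ff 20.0 F [ 0.5  0.4 -1.1]
turn [ 0.    -0.006  0.003] rows 1 each [ 0.0001 -0.0058  0.0028]
then shift [-0.0029  0.0003  0.1199] rows 3 each [-0.001   0.0001  0.04  ]
b1 [178 174  16  32 318] medz 0.0337 rect [596.8 313.8] [27.9 79. ] 80.8 mean [0.597  0.3139]
b2 [226 183  17  33 329] medz 0.0336 rect [574. 192.] [26.9 78.2] 79.5 mean [0.5738 0.1921]
d1 [183 205   4   1   4] medz 0.0297 rect [558.3 314.7] [0.  7.5] 0.2 mean [0.5583 0.3147]
m1 none
323 [ 0.516 -0.241  0.155] [ 0.462 -0.285  0.126]
```

View pics/k2.png

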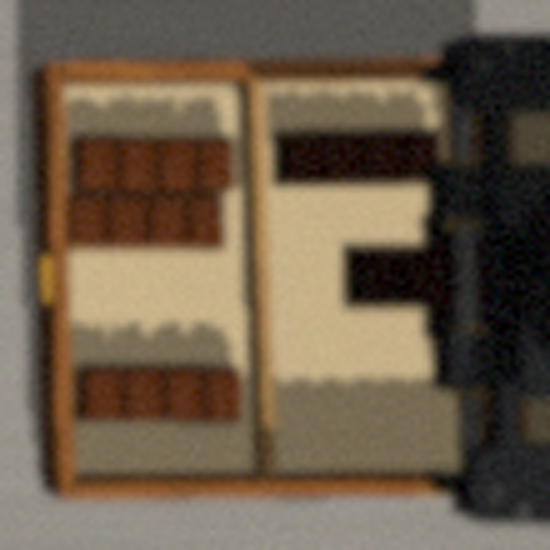

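The dark bar is held at pixel (427,235), between its neighbours' lines, and the rest is unchanged. Lower and release.

```bash
python3 -m inch '-1 -0.004 0 0.03 0 -0.006 0.002; -1 0 0 0.03 0 0 0; -1 0 0 0.03 0 0 0; -1 0 0 0.015 0 0 0; -1 0 0 0.008 0 0 0; -1 0 0 0.005 0 0 0; -1 0 0 0.001 0 0 0; -1 0 0 0 0 0 0; -1 0 0 0 0 0 0'; python3 -m inch '-0.2 0 0 0 0 0 0; -0.1 0 0 0 0 0 0; -0.1 0 0 0 0 0 0; -0.1 0 0 0 0 0 0; -0.1 0 0 -0.01 0 0 0; -0.1 0 0 -0.02 0 0 0; -0.1 0 0 -0.03 0 0 0; -1 0 0 -0.01 0 0 0; -1 0 0 0 0 0 0; -1 0 0 0 0 0 0; -1 0 0 0 0 0 0'; python3 plan.py .507 -.181 .06 90
```

```text
clock: 21.7
tool_pos: [0.4907, -0.2896, 0.0306]
eef_rot: [0.708, 0.707, 0.0, 0.002]
contact_force: [-0.2, 0.2, -0.3]
opening: 0.315
finger_force: 20.0
clock: 22.62
tool_pos: [0.4891, -0.2891, 0.0989]
eef_rot: [0.708, 0.706, -0.001, 0.001]
contact_force: [-0.6, -0.3, -0.0]
opening: 0.171
finger_force: 0.0
clock 22.62 pos [ 0.4891 -0.2891  0.0989] xang 89.9 open 0.171 ff 0.0 F [-0.6 -0.3 -0. ]
turn [ 0.     0.002 -0.002] rows 1 each [ 0.0002  0.0018 -0.002 ]
then shift [0.1081 0.0179 0.0389] rows 3 each [0.036 0.006 0.013]
```

```bash
python3 -m inch '-1 0.036 0.006 0 0 0 0; -1 0.036 0.006 0 0 0 0; -1 0.036 0.006 0 0 0 0; -1 0 0 0.02 0 0 0; -1 0 0 0.02 0 0 0; -1 0 0 0.015 0 0 0; -1 0 0 0 0 0 0; -1 0 0 0 0 0 0; -1 0 0 0 0 0 0' ;python3 plan.py .507 -.181 .0355 90; python3 -m inch '-1 0 0 0.004 0 0 0; -1 0 0 0.002 0 0 0; -1 0 0 0 0 0 0; -1 0 0 0 0 0 0'; python3 look.py box
```

```text
clock: 23.37
tool_pos: [0.5079, -0.1817, 0.0444]
eef_rot: [0.708, 0.706, -0.0, 0.001]
contact_force: [-0.9, -0.3, 0.1]
opening: 0.007
finger_force: 0.0
clock 23.37 pos [ 0.5079 -0.1817  0.0444] xang 89.9 open 0.007 ff 0.0 F [-0.9 -0.3  0.1]
turn [ 0.001  0.002 -0.002] rows 1 each [ 0.001   0.0024 -0.0023]
then shift [ 0.0007 -0.0009  0.0089] rows 1 each [ 0.0007 -0.0009  0.0089]
clock: 23.7
tool_pos: [0.5082, -0.1817, 0.0387]
eef_rot: [0.708, 0.706, -0.0, 0.002]
contact_force: [-0.1, -0.5, -0.1]
opening: 0.003
finger_force: 0.0
fm [370 253  11  11  96] medz 0.0256 rect [ 430. -158.] [24.5 25. ] 0.4 mean [ 0.4316 -0.1569]
mid [368 225  13   5  61] medz 0.0249 rect [ 506.2 -156.5] [ 9.9 29.8] 0.3 mean [ 0.5065 -0.1563]
far [368 207  13  15 140] medz 0.025 rect [ 538.5 -156.9] [29.7 35.4] 89.2 mean [ 0.5399 -0.1555]
fd none
dmid none
```

```bash
python3 -m inch '-1 0 0 0.002 0 0 0; -1 0 0 0.001 0 0 0; -1 0 0 0.001 0 0 0; -1 0 0 0 0 0 0'; python3 -m inch '-1 0 -0.003 0 0 0 0; -1 0 -0.003 0 0 0 0; -1 0 -0.003 0 0 0 0; -1 0 -0.003 0 0 0 0; -1 0 0 0 0 0 0'; python3 look.py box|grep -E 'mid|far'
```

```text
clock: 24.08
tool_pos: [0.5084, -0.1818, 0.0374]
eef_rot: [0.708, 0.706, -0.0, 0.002]
contact_force: [-4.2, 2.1, 28.3]
opening: 0.003
finger_force: 13.9
clock: 24.5
tool_pos: [0.5063, -0.1818, 0.038]
eef_rot: [0.707, 0.707, 0.007, 0.01]
contact_force: [9.2, 0.5, 15.9]
opening: 0.006
finger_force: 8.0
mid [368 225  13   5  65] medz 0.0258 rect [ 506.2 -156.5] [ 9.9 29.8] 0.3 mean [ 0.5062 -0.1565]
far [369 207  12  11 110] medz 0.0253 rect [ 543.5 -158.2] [24.9 27.6] 0.2 mean [ 0.5449 -0.1569]
dmid none
```

```bash
python3 -m inch '-1 0 -0.004 0 0 0 0; -1 0 -0.004 0 0 0 0; -1 0 -0.004 0 0 0 0; -1 0 -0.004 0 0 0 0; -1 0 0 0 0 0 0; -1 0 0 0 0 0 0'; python3 - <<'E'
from h import *
p,d=snapshot('top');save('k3',p,(355,180,465,290),5)
E
```

```text
clock: 25.05
tool_pos: [0.4817, -0.1818, 0.0361]
eef_rot: [0.708, 0.707, 0.001, 0.003]
contact_force: [-0.3, 0.0, -0.4]
opening: 0.009
finger_force: 0.0
```

View pics/k3.png

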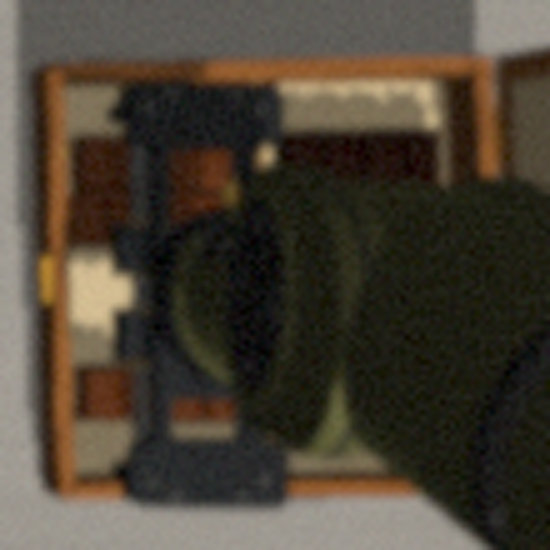

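The fingertips slipped off the bar's top; it's mostly still in place at about (384,223). I'll raise the tool, move clear and measure.

```bash
python3 -m inch '-1 0 0 -0.03 0 0 0; -1 0 0 -0.04 0 0 0; -1 0.04 0 -0.02 0 0 0; -1 0.04 0 0 0 0 0; -1 0.04 0 0 0 0 0; -1 0.04 0 0 0 0 0; -1 0 0 0 0 0 0'>/dev/null; python3 look.py box tub; python3 plan.py .5 -.05 .1 90;  python3 - <<'E'
from h import *
p=np.load('tlp.npy');d=np.load('tl.npy')
q,e=snapshot('side');save('s4',np.hstack([cv2.resize(p[190:280,360:450],(400,400)),cv2.resize(q[300:380,220:320],(400,400))]))
z=cloud('top',d)[...,2]
print((z[202:234,384]*1000).round(0))
E
```

```text
fm [388 253  15  11 116] medz 0.0254 rect [ 430.3 -207.3] [24.4 34.3] 0.4 mean [ 0.4327 -0.2112]
mid [376 225  24   4  94] medz 0.0256 rect [ 507.6 -189.8] [ 7.4 56.8] 0.3 mean [ 0.5077 -0.19  ]
far [369 207  33  15 455] medz 0.0257 rect [ 538.6 -184.2] [34.8 79.4] 0.2 mean [ 0.5394 -0.1847]
fd [410 205  33  12 367] medz 0.0256 rect [ 547.8 -285.4] [27.3 79.5] 0.3 mean [ 0.5475 -0.2857]
dmid [410 229  34  11 362] medz 0.0257 rect [ 489.6 -285.4] [24.6 81.4] 0.3 mean [ 0.4895 -0.286 ]
tub [ 284  144   51   77 2931] medz 0.0042 rect [612.2   6.7] [116.7 185.4] 88.2 mean [0.6264 0.0129]
clock 25.73 pos [ 0.4802 -0.0183  0.1223] xang 90.5 open 0.005 ff 0.0 F [-0.5 -0.9  0.5]
turn [ 0.001 -0.001  0.008] rows 1 each [ 0.001  -0.0006  0.008 ]
then shift [-0.0317  0.0198  0.0223] rows 2 each [-0.0159  0.0099  0.0111]
[ 4.  9.  8.  9.  9. 25. 25. 28. 26. 25. 29. 26. 26. 28. 27. 20. 20. 24.
 23. 26. 25. 24. 24. 26. 24. 23. 18. 10.  4.  9.  9.  6.]
```

View pics/s4.png

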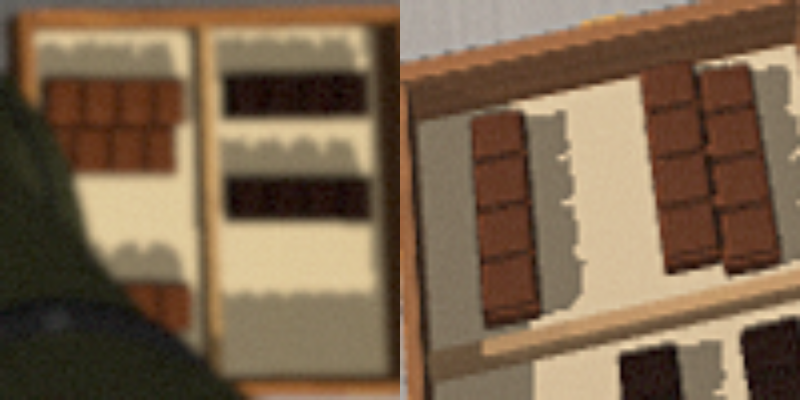

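The dark bar is in line beside first_dark (489.6, -285.4). The two milk bars at about (384,212) and (384,223) still touch, so no finger fits between them. I'll lift the pair together, set it on free bench, part it there by gripping one bar at its ends, and re-lay both.

```bash
python3 -m inch '0.52 -0.04 0.012 0 0 0 0.004; 0.52 -0.04 0.012 0 0 0 0.004; 0.52 -0.04 0.012 0 0 0 0; 0.52 -0.04 0.013 0 0 0 0; 0.52 -0.004 0 0.02 0 0 0; 0.52 0 0 0 0 0 0; 0.52 0 0 0 0 0 0; 0.52 0 0 0 0 0 0; 0.52 0 0 0 0 0 0' 25; python3 plan.py .5296 -.182 .024 90
```

```text
clock: 26.53
tool_pos: [0.5279, -0.1868, 0.1036]
eef_rot: [0.71, 0.704, -0.0, 0.001]
contact_force: [-0.6, -0.3, 0.2]
opening: 0.661
finger_force: 0.0
clock 26.53 pos [ 0.5279 -0.1868  0.1036] xang 89.5 open 0.661 ff 0.0 F [-0.6 -0.3  0.2]
turn [ 0.002  0.002 -0.009] rows 1 each [ 0.0017  0.0018 -0.0086]
then shift [0.0048 0.0017 0.0796] rows 2 each [0.0024 0.0009 0.0398]
```

```bash
python3 -m inch '0.52 0.0048 0.0017 0 0.002 0.002 -0.009; 0.52 0 0 0.02 0 0 0; 0.52 0 0 0.02 0 0 0; 0.52 0 0 0.02 0 0 0; 0.52 0 0 0.014 0 0 0; 0.52 0 0 0.005 0 0 0; 0.52 0 0 0 0 0 0; -1 0 0 0 0 0 0; -1 0 0 0 0 0 0; -1 0 0 0 0 0 0; -1 0 0 0 0 0 0; -1 0 0 0 0 0 0' 25; python3 -m inch '-1 0 0 -0.01 0 0 0; -1 0 0 -0.02 0 0 0; -1 0 0 -0.03 0 0 0; -1 0 0 -0.03 0 0 0; -1 0 0 -0.02 0 0 0; -1 0 0 0 0 0 0; -1 0 0 0 0 0 0'; python3 plan.py .45 -.055 .134 90
```

```text
clock: 27.53
tool_pos: [0.5305, -0.183, 0.0252]
eef_rot: [0.707, 0.707, 0.0, 0.001]
contact_force: [0.4, 1.6, 6.0]
opening: 0.628
finger_force: 25.0
clock: 28.12
tool_pos: [0.53, -0.1834, 0.1354]
eef_rot: [0.708, 0.707, 0.0, 0.001]
contact_force: [-0.5, -0.5, -2.6]
opening: 0.632
finger_force: 25.0
clock 28.12 pos [ 0.53   -0.1834  0.1354] xang 89.9 open 0.632 ff 25.0 F [-0.5 -0.5 -2.6]
turn [ 0.002  0.001 -0.001] rows 1 each [ 0.0018  0.0012 -0.0015]
then shift [ 0.1284 -0.08    0.0014] rows 4 each [ 0.0321 -0.02    0.0003]
```

```bash
python3 -m inch '-1 0.016 -0.01 0 0 0 0; -1 0.016 -0.01 0 0 0 0; -1 0.016 -0.01 0 0 0 0; -1 0.016 -0.01 0 0 0 0; -1 0.016 -0.01 0 0 0 0; -1 0.016 -0.01 0 0 0 0; -1 0.016 -0.01 0 0 0 0; -1 0.016 -0.01 0 0 0 0; -1 0 0 0.03 0 0 0; -1 0 0 0.03 0 0 0; -1 0 0 0.03 0 0 0; -1 0 0 0.014 0 0 0; -1 0 0 0.007 0 0 0; -1 0 0 0.003 0 0 0; -1 0 0 0 0 0 0; -1 0 0 0 0 0 0'; python3 plan.py .45 -.055 .02 90
```

```text
clock: 29.45
tool_pos: [0.4533, -0.0556, 0.0246]
eef_rot: [0.707, 0.707, -0.004, -0.004]
contact_force: [-0.2, -0.4, -2.8]
opening: 0.634
finger_force: 25.0
clock 29.45 pos [ 0.4533 -0.0556  0.0246] xang 90.0 open 0.634 ff 25.0 F [-0.2 -0.4 -2.8]
turn [-0.012 -0.001 -0.   ] rows 1 each [-0.0118 -0.0007 -0.0004]
then shift [ 0.0006 -0.0033  0.0046] rows 1 each [ 0.0006 -0.0033  0.0046]
```

```bash
python3 -m inch '-1 0 0 0.003 -0.01 0 0; -1 0 0 0.002 0 0 0; -1 0 0 0 0 0 0; -1 0 0 0 0 0 0'; python3 -m inch '0.5 0 0 0 0 0 0; 0.5 0 0 0 0 0 0; 0.5 0 0 0 0 0 0; 0.5 0 0 -0.01 0 0 0; 0.5 0 0 -0.03 0 0 0; 0.5 0 0 -0.04 0 0 0; 1 0 -0.04 0 0 0 0; 1 0 -0.04 0 0 0 0; 1 0.04 0 0 0 0 0;1 0.04 0 0 0 0 0; 1 0.04 0 0 0 0 0; 1 0 0 0 0 0 0; 1 0 0 0 0 0 0; 1 0 0 0 0 0 0'; python3 look.py box tub; python3 - <<'E'
from h import *
p=np.load('tlp.npy');d=np.load('tl.npy');save('s5',p,(240,200,460,310),3.5)
z=cloud('top',d)[...,2]
print((z[228:266,325]*1000).round(0))
E
```

```text
clock: 29.78
tool_pos: [0.4549, -0.0559, 0.0226]
eef_rot: [0.707, 0.707, -0.002, -0.002]
contact_force: [-0.6, 0.3, -1.7]
opening: 0.63
finger_force: 25.0
clock: 30.95
tool_pos: [0.3924, 0.0613, 0.1016]
eef_rot: [0.707, 0.707, -0.002, 0.003]
contact_force: [-0.0, -0.7, -0.5]
opening: 1.0
finger_force: 0.0
fm [370 253  33  11 357] medz 0.0262 rect [ 430.1 -185. ] [24.5 78.9] 0.4 mean [ 0.4302 -0.1853]
mid none
far [404 200   1   4   4] medz 0.0201 rect [ 570.  -231.6] [0.  7.5] 89.0 mean [ 0.57   -0.2316]
fd [410 205  33  12 369] medz 0.0256 rect [ 547.8 -285.4] [27.3 79.5] 0.3 mean [ 0.5477 -0.2857]
dmid [411 229  33  11 359] medz 0.0257 rect [ 489.7 -286.5] [24.6 79. ] 0.3 mean [ 0.4896 -0.2864]
tub [ 284  144   51   78 3718] medz 0.0043 rect [612.    6.6] [116.5 187. ] 88.2 mean [0.6114 0.0066]
[ 0.  2. -0. -3.  2.  3. -1.  2.  1. 17. 20. 20. 21. 21. 21. 17. 21. 20.
 23. 14. 13. 20. 17. 19. 19. 21. 17. 21. 21. 19. 20. -0.  2. -4. -2.  1.
  1.  1.]
```

View pics/s5.png

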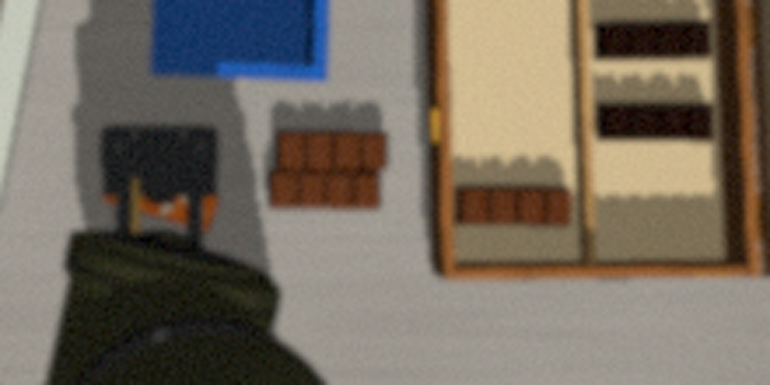

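The pair lies on the bench, far bar at about (334,243) and near bar at about (332,254); the rest of the box is intact. Next I'll grip the near bar by its ends.

```bash
python3 - <<'E'
from h import *
d=np.load('tl.npy');z=cloud('top',d)[...,2]
rect(win(z,310,360,230,266)&(z>.01)&(z<.03),'pair',.02,z)
rect(win(z,310,360,230,248)&(z>.01)&(z<.03),'far',.02,z)
rect(win(z,310,360,250,266)&(z>.01)&(z<.03),'near',.02,z)
E
python3 plan.py .44 -.05 .10 180
```

```text
pair [316 237  35  23 703] medz 0.0196 rect [454.2 -55.5] [84.4 54.5] 89.6 mean [ 0.4549 -0.0552]
far [318 237  33  11 353] medz 0.0195 rect [468.5 -58.1] [24.8 79.7] 0.3 mean [ 0.4686 -0.0583]
near [316 250  32  10 288] medz 0.0199 rect [438.1 -51.7] [77.  22.2] 89.6 mean [ 0.4387 -0.0519]
clock 31.0 pos [0.3923 0.0605 0.1015] xang 89.9 open 1.0 ff 0.0 F [-0.7 -0.1 -0.3]
turn [-0.006  0.006 -1.572] rows 14 each [-0.0004  0.0004 -0.1123]
then shift [-0.0477 -0.1105  0.0015] rows 4 each [-0.0119 -0.0276  0.0004]
```

```bash
python3 -m inch '1 0 0 0 0 0 -0.1123; 1 0 0 0 0 0 -0.1123; 1 0 0 0 0 0 -0.1123; 1 0 0 0 0 0 -0.1123; 1 0 0 0 0 0 -0.1123; 1 0 0 0 0 0 -0.1123; 1 0 0 0 0 0 -0.1123; 1 0 0 0 0 0 -0.1123; 1 0 0 0 0 0 -0.1123; 1 0 0 0 0 0 -0.1123; 1 0 0 0 0 0 -0.1123; 1 0 0 0 0 0 -0.1123; 1 0 0 0 0 0 -0.1123; 1 0 0 0 0 0 -0.1123; 1 -0.012 -0.0276 0 0 0 0; 1 -0.012 -0.0276 0 0 0 0; 1 -0.012 -0.0276 0 0 0 0; 1 -0.012 -0.0276 0 0 0 0; 1 0 0 0 0 0 0; 1 0 0 0 0 0 0'>/dev/null; python3 -m inch '1 0 0 0 0 0 0; 1 0 0 0 0 0 0'>/dev/null; python3 plan.py .439 -.0525 .019 180
```

```text
clock 32.83 pos [ 0.44   -0.048   0.1022] xang -179.8 open 0.999 ff 0.0 F [-0.4  0.4 -0.4]
turn [-0.006 -0.     0.003] rows 1 each [-0.0057 -0.0001  0.003 ]
then shift [ 0.001  -0.0045  0.0832] rows 3 each [ 0.0003 -0.0015  0.0277]
```

```bash
python3 -m inch '1 0.001 -0.004 0.02 -0.005 0 0.003; 1 0 0 0.025 0 0 0; 1 0 0 0.02 0 0 0; 1 0 0 0 0 0 0; 1 0 0 0.005 0 0 0; 1 0 0 0.003 0 0 0; 1 0 0 0 0 0 0';  python3 plan.py .439 -.052 .019 180
```

```text
clock: 33.42
tool_pos: [0.4397, -0.0519, 0.0295]
eef_rot: [-0.0, 1.0, -0.0, 0.0]
contact_force: [0.0, 1.0, 0.4]
opening: 1.001
finger_force: 0.0
clock 33.42 pos [ 0.4397 -0.0519  0.0295] xang -180.0 open 1.001 ff 0.0 F [0.  1.  0.4]
turn [-0.001  0.     0.   ] rows 1 each [-0.0008  0.0005  0.0005]
then shift [ 0.0007 -0.0001  0.0105] rows 1 each [ 0.0007 -0.0001  0.0105]
```

No touch yet with the tips at 18.5 mm. Go down, grip the ends lightly, slide 32 mm toward the robot, then release and lift.

```bash
python3 -m inch '1 0 0 0.004 0 0 0; 1 0 0 0.004 0 0 0; 1 0 0 0.003 0 0 0; 1 0 0 0 0 0 0; -1 0 0 0 0 0 0; -1 0 0 0 0 0 0; -1 0 0 0 0 0 0; -1 0 0 0 0 0 0' 15; python3 -m inch '-1 0 0 -0.002 0 0 0; -1 0.008 0 0 0 0 0; -1 0.008 0 0 0 0 0; -1 0.008 0 0 0 0 0; -1 0.008 0 0 0 0 0; -1 0 0 0.002 0 0 0; -1 0 0 0 0 0 0'; python3 -m inch '1 0 0 0 0 0 0; 1 0 0 0 0 0 0; 1 0 0 0 0 0 0; 1 0 0 -0.01 0 0 0; 1 0 0 -0.03 0 0 0; 1 0 0 -0.04 0 0 0; 1 0 0.04 -0.02 0 0 0; 0 0 0.04 0 0 0 0; 0 0 0.04 0 0 0 0; 0 0 0.04 0 0 0 0; 0 0 0 0 0 0 0; 0 0 0 0 0 0 0'; python3 - <<'E'
from h import *
p,d=snapshot('top');z=cloud('top',d)[...,2]
m=win(z,305,365,225,285)&(z>.01)&(z<.03)
n,l,st,c=cv2.connectedComponentsWithStats(m.astype(np.uint8));print(st[1:])
for i in range(1,n):
    if st[i,4]>60: rect(l==i,'bar',.02,z)
E
python3 plan.py .468 -.058 .1 90
```

```text
clock: 34.08
tool_pos: [0.4399, -0.0527, 0.0185]
eef_rot: [0.0, 1.0, -0.001, 0.001]
contact_force: [-0.1, -0.3, 3.0]
opening: 0.903
finger_force: 15.0
clock: 34.67
tool_pos: [0.4064, -0.0528, 0.0182]
eef_rot: [0.0, 1.0, -0.001, -0.001]
contact_force: [-1.5, -0.1, 2.6]
opening: 0.904
finger_force: 15.0
clock: 35.67
tool_pos: [0.4071, 0.1061, 0.0918]
eef_rot: [-0.003, 1.0, -0.002, -0.002]
contact_force: [-0.0, -1.2, -0.8]
opening: 0.649
finger_force: 0.0
[[362 225   2   6  12]
 [362 233   1   1   1]
 [362 235   1   1   1]
 [318 237  33  11 352]
 [362 237   1   2   2]
 [363 240   2  34  51]
 [316 261  32  12 310]]
bar [318 237  33  11 352] medz 0.0196 rect [468.5 -58.1] [24.8 79.8] 0.3 mean [ 0.4684 -0.0588]
bar [316 261  32  12 310] medz 0.0198 rect [408.  -51.7] [27.  76.9] 0.4 mean [ 0.4087 -0.0554]
clock 35.72 pos [0.4067 0.1035 0.0916] xang -179.9 open 0.604 ff 0.0 F [-0.1  0.1  0.4]
turn [-0.01   0.002  1.573] rows 14 each [-0.0007  0.0002  0.1124]
then shift [-0.1615  0.0613 -0.0084] rows 5 each [-0.0323  0.0123 -0.0017]
```

Separated. Now I'll pick the far bar (468.5, -58).

```bash
python3 -m inch '0 0 0 0 0 0 0.1124; 0 0 0 0 0 0 0.1124; 0 0 0 0 0 0 0.1124; 0 0 0 0 0 0 0.1124; 0 0 0 0 0 0 0.1124; 0 0 0 0 0 0 0.1124; 0 0 0 0 0 0 0.1124; 0 0 0 0 0 0 0.1124; 0 0 0 0 0 0 0.1124; 0 0 0 0 0 0 0.1124; 0 0 0 0 0 0 0.1124; 0 0 0 0 0 0 0.1124; 0 0 0 0 0 0 0.1124; 0 0 0 0 0 0 0.1124; 0 -0.0323 0.0123 0 0 0 0; 0 -0.0323 0.0123 0 0 0 0; 0 -0.0323 0.0123 0 0 0 0; 0 -0.0323 0.0123 0 0 0 0; 0 -0.0323 0.0123 0 0 0 0; 0 0 0 0 0 0 0'>/dev/null; python3 -m inch '0 0 0 0 0 0 0; 0 0 0 0 0 0 0' >/dev/null; python3 plan.py .4685 -.0585 .022 90
```

```text
clock 37.55 pos [ 0.4667 -0.0598  0.0923] xang 89.7 open 0.5 ff 0.0 F [-0.2  0.8 -0.5]
turn [-0.006  0.007 -0.005] rows 1 each [-0.006   0.0073 -0.0051]
then shift [0.0013 0.0018 0.0703] rows 2 each [0.0007 0.0009 0.0352]
```

```bash
python3 -m inch '0 0.001 0.002 0.02 -0.006 0.007 -0.005; 0 0 0 0.025 0 0 0; 0 0 0 0.018 0 0 0; 0 0 0 0.007 0 0 0; 0 0 0 0 0 0 0; -1 0 0 0 0 0 0; -1 0 0 0 0 0 0; -1 0 0 0 0 0 0; -1 0 0 0 0 0 0; -1 0 0 -0.01 0 0 0; -1 0 0 -0.03 0 0 0; -1 0 0 -0.04 0 0 0; -1 0 0 -0.04 0 0 0; -1 0 0 0 0 0 0; -1 0 0 0 0 0 0; -1 0 0 0 0 0 0' 20; python3 plan.py .544 -.1845 .14 90
```

```text
clock: 38.88
tool_pos: [0.4691, -0.0587, 0.1426]
eef_rot: [0.707, 0.708, 0.0, 0.001]
contact_force: [0.3, 0.0, -0.7]
opening: 0.318
finger_force: 20.0
clock 38.88 pos [ 0.4691 -0.0587  0.1426] xang 90.1 open 0.318 ff 20.0 F [ 0.3  0.  -0.7]
turn [0.001 0.001 0.001] rows 1 each [0.0011 0.0009 0.0012]
then shift [-0.1258  0.0749  0.0026] rows 4 each [-0.0315  0.0187  0.0006]
```

```bash
python3 -m inch '-1 -0.0315 0.0187 0 0 0 0; -1 -0.0315 0.0187 0 0 0 0; -1 -0.0315 0.0187 0 0 0 0; -1 -0.0315 0.0187 0 0 0 0; -1 0 0 0 0 0 0; -1 0 0 0 0 0 0; -1 0 0 0 0 0 0; -1 0 0 0 0 0 0'; python3 plan.py .544 -.1845 .028 90; python3 look.py; python3 - <<'E'
from h import *
z=cloud('top',np.load('tl.npy'));m=win(z[...,2],365,386,200,222)&(z[...,2]>.10)&(z[...,2]<.16)
print(m.sum(),z[m].max(0).round(3),z[m].min(0).round(3),np.median(z[m],0).round(3))
E
```

```text
clock: 39.55
tool_pos: [0.5434, -0.1818, 0.1416]
eef_rot: [0.705, 0.709, -0.0, -0.001]
contact_force: [0.4, 0.3, -0.3]
opening: 0.312
finger_force: 20.0
clock 39.55 pos [ 0.5434 -0.1818  0.1416] xang 90.3 open 0.312 ff 20.0 F [ 0.4  0.3 -0.3]
turn [-0.002 -0.001  0.005] rows 1 each [-0.0018 -0.0009  0.0052]
then shift [-0.0027  0.0006  0.1136] rows 3 each [-0.0009  0.0002  0.0379]
104 [ 0.556 -0.143  0.141] [ 0.529 -0.158  0.124] [ 0.542 -0.149  0.137]
```

```bash
python3 -m inch '-1 -0.0025 0 0.03 0 0 0.005; -1 0 0 0.03 0 0 0; -1 0 0 0.03 0 0 0; -1 0 0 0.014 0 0 0; -1 0 0 0.005 0 0 0; -1 0 0 0.003 0 0 0; -1 0 0 0 0 0 0; -1 0 0 0 0 0 0'; python3 -m inch '-0.2 0 0 0 0 0 0; -0.1 0 0 0 0 0 0; -0.1 0 0 0 0 0 0; -0.1 0 0 0 0 0 0; -0.1 0 0 -0.01 0 0 0; -0.1 0 0 -0.03 0 0 0; -0.1 0 0 -0.04 0 0 0; -0.1 0 0 -0.03 0 0 0; 0 0 0 0 0 0 0; 0 0 0 0 0 0 0'; python3 plan.py .408 -.0535 .14 90
```

```text
clock: 40.27
tool_pos: [0.5454, -0.186, 0.0316]
eef_rot: [0.708, 0.706, 0.001, 0.001]
contact_force: [0.2, 0.1, -0.4]
opening: 0.312
finger_force: 20.0
clock: 41.1
tool_pos: [0.5456, -0.1866, 0.1428]
eef_rot: [0.708, 0.706, 0.001, 0.002]
contact_force: [-0.2, 0.7, 0.0]
opening: 0.498
finger_force: 0.0
clock 41.1 pos [ 0.5456 -0.1866  0.1428] xang 89.8 open 0.498 ff 0.0 F [-0.2  0.7  0. ]
turn [ 0.005  0.001 -0.003] rows 1 each [ 0.005   0.0013 -0.0032]
then shift [ 0.1331 -0.1376  0.0028] rows 5 each [ 0.0266 -0.0275  0.0006]
```

```bash
python3 -m inch '0 0.0266 -0.0275 0.008 0.005 0.001 -0.003; 0 0.0266 -0.0275 0.008 0 0 0; 0 0.0266 -0.0275 0.008 0 0 0; 0 0.0266 -0.0275 0.008 0 0 0; 0 0.0266 -0.0275 0.008 0 0 0; 0 0 0 0 0 0 0; 0 0 0 0 0 0 0; 0 0 0 0 0 0 0'; python3 plan.py .408 -.0535 .022 90; python3 look.py box
```

```text
clock: 41.77
tool_pos: [0.4078, -0.054, 0.1007]
eef_rot: [0.706, 0.708, -0.002, -0.002]
contact_force: [0.1, 0.4, -0.1]
opening: 0.499
finger_force: 0.0
clock 41.77 pos [ 0.4078 -0.054   0.1007] xang 90.1 open 0.499 ff 0.0 F [ 0.1  0.4 -0.1]
turn [-0.005  0.001  0.002] rows 1 each [-0.0053  0.0006  0.0017]
then shift [0.0005 0.0002 0.0787] rows 2 each [0.0002 0.0001 0.0393]
fm [370 253  33  11 290] medz 0.026 rect [ 430.2 -185.2] [24.4 78.6] 0.4 mean [ 0.4316 -0.192 ]
mid none
far [370 206  32  12 360] medz 0.0254 rect [ 544.8 -185.4] [27.4 77.1] 0.2 mean [ 0.544  -0.1848]
fd [410 205  33  12 368] medz 0.0254 rect [ 547.8 -285.4] [27.3 79.5] 0.3 mean [ 0.5476 -0.2855]
dmid [411 229  33  11 356] medz 0.0259 rect [ 489.7 -286.6] [24.6 79. ] 0.3 mean [ 0.4896 -0.2867]
```

```bash
python3 -m inch '0 0 0 0.025 -0.005 0 0.002; 0 0 0 0.03 0 0 0; 0 0 0 0.018 0 0 0; 0 0 0 0.006 0 0 0; 0 0 0 0 0 0 0; -1 0 0 0 0 0 0; -1 0 0 0 0 0 0; -1 0 0 0 0 0 0; -1 0 0 0 0 0 0; -1 0 0 -0.01 0 0 0; -1 0 0 -0.03 0 0 0; -1 0 0 -0.04 0 0 0; -1 0 0 -0.04 0 0 0; -1 0 0 0 0 0 0; -1 0 0 0 0 0 0; -1 0 0 0 0 0 0' 20; python3 plan.py .487 -.1845 .14 90
```

```text
clock: 43.15
tool_pos: [0.4093, -0.0591, 0.1497]
eef_rot: [0.708, 0.706, -0.008, 0.004]
contact_force: [-0.0, 0.7, -0.3]
opening: 0.004
finger_force: 0.0
clock 43.15 pos [ 0.4093 -0.0591  0.1497] xang 89.8 open 0.004 ff 0.0 F [-0.   0.7 -0.3]
turn [-0.006  0.016 -0.003] rows 1 each [-0.0057  0.0163 -0.0033]
then shift [-0.1254  0.0777  0.0097] rows 4 each [-0.0313  0.0194  0.0024]
```

The grip came up empty, either slackened or slipped. I'll look.

```bash
python3 -m inch '0 0.04 0 0 -0.006 0.016 -0.003; 0 0.04 0 0 0 0 0; 0 0.04 0 0 0 0 0; 0 0.04 0 0 0 0 0; 0 0 0 0 0 0 0; 0 0 0 0 0 0 0'>/dev/null; python3 - <<'E'
from h import *
p,d=snapshot('top');np.save('tl.npy',d);z=cloud('top',d)[...,2];save('s6',p,(240,200,460,330),3.5)
m=win(z,300,360,225,300)&(z>.008)&(z<.05)
n,l,st,c=cv2.connectedComponentsWithStats(m.astype(np.uint8));
for i in range(1,n):
    if st[i,4]>60: rect(l==i,'bar',.02,z)
E
```

```text
bar [316 261  32  12 372] medz 0.0194 rect [408.  -51.6] [27.1 77. ] 0.4 mean [ 0.4076 -0.0509]
```

View pics/s6.png

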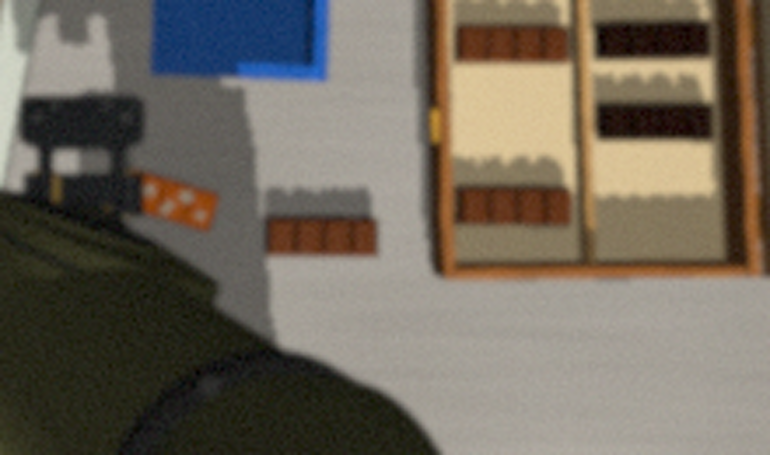

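The bar is still at (332,267), undisturbed. Retry, checking between grip and lift.

```bash
python3 -m inch '0 -0.04 0 0 0 0 0; 0 -0.04 0 0 0 0 0; 0 -0.04 0 0 0 0 0; 0 -0.035 0 0.02 0 0 0; 0 0 0 0.03 0 0 0; 0 0 0 0 0 0 0; 0 0 0 0 0 0 0; 0 0 0 0 0 0 0' ;python3 plan.py .408 -.052 .022 90
```

```text
clock: 44.37
tool_pos: [0.4092, -0.0521, 0.0995]
eef_rot: [0.706, 0.708, 0.0, -0.001]
contact_force: [-0.1, 0.6, 0.8]
opening: 0.5
finger_force: 0.0
clock 44.37 pos [ 0.4092 -0.0521  0.0995] xang 90.2 open 0.5 ff 0.0 F [-0.1  0.6  0.8]
turn [-0.001 -0.002  0.003] rows 1 each [-0.0008 -0.0016  0.0029]
then shift [ 0.0001 -0.0012  0.0775] rows 2 each [ 0.     -0.0006  0.0387]
```

```bash
python3 -m inch '0 0 -0.001 0.025 0 0 0.003; 0 0 0 0.03 0 0 0; 0 0 0 0.017 0 0 0; 0 0 0 0.008 0 0 0; 0 0 0 0 0 0 0; 0 0 0 0 0 0 0; -1 0 0 0 0 0 0; -1 0 0 0 0 0 0; -1 0 0 0 0 0 0; -1 0 0 0 0 0 0; -1 0 0 0 0 0 0' 25
```

```text
clock: 45.28
tool_pos: [0.409, -0.0563, 0.0465]
eef_rot: [0.707, 0.707, -0.004, 0.002]
contact_force: [0.2, -1.4, 0.8]
opening: 0.145
finger_force: 0.0
```

The arm cannot get low enough here at this wrist angle (z stopped at 46 mm), though the end grip did reach. I'll slide the bar back outward with the end grip.

```bash
python3 -m inch '1 0 0 -0.04 0 0 0; 1 0 0 -0.03 0 0 0; 1 0 0.01 0 0 0 0; 1 0 0 0 0 0 0'; python3 plan.py .407 -.052 .10 180; python3 -c "
from plant import get_state;import numpy as np;print(np.round(get_state()['q'],2))"
```

```text
clock: 45.62
tool_pos: [0.4182, -0.0593, 0.0755]
eef_rot: [0.707, 0.707, -0.01, 0.003]
contact_force: [-0.3, -0.2, -0.2]
opening: 0.422
finger_force: 0.0
clock 45.62 pos [ 0.4182 -0.0593  0.0755] xang 90.0 open 0.422 ff 0.0 F [-0.3 -0.2 -0.2]
turn [-0.023  0.006 -1.57 ] rows 14 each [-0.0016  0.0004 -0.1122]
then shift [ 0.0112  0.0073 -0.0245] rows 1 each [ 0.0112  0.0073 -0.0245]
[ 0.2   0.82 -0.3   2.28  1.26  0.25 -1.26]
```

```bash
python3 -m inch '1 0 0 -0.025 0 0 0; 1 0 0 0 -0.0016 0 -0.1122; 1 0 0 0 -0.0016 0 -0.1122; 1 0 0 0 -0.0016 0 -0.1122; 1 0 0 0 -0.0016 0 -0.1122; 1 0 0 0 -0.0016 0 -0.1122; 1 0 0 0 -0.0016 0 -0.1122; 1 0 0 0 -0.0016 0 -0.1122; 1 0 0 0 -0.0016 0 -0.1122; 1 0 0 0 -0.0016 0 -0.1122; 1 0 0 0 -0.0016 0 -0.1122; 1 0 0 0 -0.0016 0 -0.1122; 1 0 0 0 -0.0016 0 -0.1122; 1 0 0 0 -0.0016 0 -0.1122; 1 0 0 0 -0.0016 0 -0.1122; 1 0.011 0.007 0 0 0 0; 1 0 0 0 0 0 0; 1 0 0 0 0 0 0; 1 0 0 0 0 0 0' >/dev/null; python3 plan.py .407 -.052 .018 180
```

```text
clock 47.2 pos [ 0.4058 -0.0522  0.0996] xang -179.9 open 0.995 ff 0.0 F [ 0.2  1.1 -1.1]
turn [-0.004 -0.     0.001] rows 1 each [-0.0045 -0.      0.0009]
then shift [-0.0012  0.0002  0.0816] rows 3 each [-0.0004  0.0001  0.0272]
```

```bash
python3 -m inch '1 -0.001 0 0.025 -0.004 0 0; 1 0 0 0.03 0 0 0; 1 0 0 0.014 0 0 0; 1 0 0 0 0 0 0; 1 0 0 0.005 0 0 0; 1 0 0 0.004 0 0 0; 1 0 0 0.003 0 0 0; 1 0 0 0 0 0 0; -1 0 0 0 0 0 0; -1 0 0 0 0 0 0; -1 0 0 0 0 0 0; -1 0 0 0 0 0 0' 15; python3 -m inch '-1 0 0 -0.002 0 0 0; -1 -0.01 0 0 0 0 0; -1 -0.01 0 0 0 0 0; -1 -0.01 0 0 0 0 0; -1 -0.01 0 0 0 0 0; -1 -0.01 0 0 0 0 0; -1 -0.008 0 0 0 0 0; -1 0 0 0.002 0 0 0; -1 0 0 0 0 0 0'; python3 -m inch '1 0 0 0 0 0 0; 1 0 0 0 0 0 0; 1 0 0 0 0 0 0; 1 0 0 -0.01 0 0 0; 1 0 0 -0.03 0 0 0; 1 0 0 -0.04 0 0 0; 0 0 0 0 0 0 0; 0 0 0 0 0 0 0; 0 0 0 0 0 0 0;0 0 0 0 0 0 0'; python3 plan.py .465 -.052 .1 90
```

```text
clock: 48.2
tool_pos: [0.4068, -0.0522, 0.0192]
eef_rot: [-0.001, 1.0, -0.0, 0.0]
contact_force: [0.0, -0.4, 4.8]
opening: 0.904
finger_force: 15.0
clock: 48.95
tool_pos: [0.4657, -0.0517, 0.019]
eef_rot: [-0.001, 1.0, 0.0, 0.001]
contact_force: [2.0, -0.2, 3.2]
opening: 0.904
finger_force: 15.0
clock: 49.78
tool_pos: [0.4636, -0.0523, 0.0978]
eef_rot: [-0.001, 1.0, -0.0, -0.001]
contact_force: [-0.3, -0.1, 0.5]
opening: 0.724
finger_force: 0.0
clock 49.78 pos [ 0.4636 -0.0523  0.0978] xang -179.9 open 0.724 ff 0.0 F [-0.3 -0.1  0.5]
turn [-2.000e-03 -1.000e-03  1.572e+00] rows 14 each [-2.000e-04 -1.000e-04  1.123e-01]
then shift [ 0.0003  0.0014 -0.0022] rows 1 each [ 0.0003  0.0014 -0.0022]
```

```bash
python3 -m inch '0 0 0 0 0 0 0.1123; 0 0 0 0 0 0 0.1123; 0 0 0 0 0 0 0.1123; 0 0 0 0 0 0 0.1123; 0 0 0 0 0 0 0.1123; 0 0 0 0 0 0 0.1123; 0 0 0 0 0 0 0.1123; 0 0 0 0 0 0 0.1123; 0 0 0 0 0 0 0.1123; 0 0 0 0 0 0 0.1123; 0 0 0 0 0 0 0.1123; 0 0 0 0 0 0 0.1123; 0 0 0 0 0 0 0.1123; 0 0 0 0 0 0 0.1123; 0 0 0.0015 0 0 0 0; 0 0 0 0 0 0 0; 0 0 0 0 0 0 0'>/dev/null; python3 plan.py .4665 -.052 .022 90
```

```text
clock 51.2 pos [ 0.4657 -0.0519  0.0981] xang 90.2 open 0.499 ff 0.0 F [0.3 0.7 0.5]
turn [-0.002  0.     0.003] rows 1 each [-0.0015  0.0001  0.0031]
then shift [-0.0001  0.0008  0.0761] rows 2 each [-0.      0.0004  0.0381]
```

```bash
python3 -m inch '0 0 0.001 0.025 0 0 0.003; 0 0 0 0.03 0 0 0; 0 0 0 0.015 0 0 0; 0 0 0 0.006 0 0 0; 0 0 0 0 0 0 0; -1 0 0 0 0 0 0; -1 0 0 0 0 0 0; -1 0 0 0 0 0 0; -1 0 0 0 0 0 0' 20; python3 -m inch '-1 0 0 -0.01 0 0 0; -1 0 0 -0.03 0 0 0; -1 0 0 -0.04 0 0 0; -1 0 0 -0.04 0 0 0; -1 0 0 0 0 0 0; -1 0 0 0 0 0 0; -1 0 0 0 0 0 0'; python3 plan.py .487 -.1845 .14 90
```

```text
clock: 51.95
tool_pos: [0.4674, -0.0521, 0.0236]
eef_rot: [0.708, 0.706, 0.001, 0.0]
contact_force: [0.6, -0.5, 3.1]
opening: 0.313
finger_force: 20.0
clock: 52.53
tool_pos: [0.4667, -0.0527, 0.1429]
eef_rot: [0.708, 0.706, -0.0, 0.0]
contact_force: [0.1, 0.4, -1.0]
opening: 0.314
finger_force: 20.0
clock 52.53 pos [ 0.4667 -0.0527  0.1429] xang 89.8 open 0.314 ff 20.0 F [ 0.1  0.4 -1. ]
turn [ 0.     0.001 -0.004] rows 1 each [ 0.0002  0.0007 -0.0039]
then shift [-0.1318  0.0203  0.0029] rows 4 each [-0.033   0.0051  0.0007]
```

```bash
python3 -m inch '-1 -0.033 0.005 0 0 0 -0.004; -1 -0.033 0.005 0 0 0 0; -1 -0.033 0.005 0 0 0 0; -1 -0.033 0.005 0 0 0 0; -1 0 0 0 0 0 0; -1 0 0 0 0 0 0; -1 0 0 0 0 0 0; -1 0 0 0 0 0 0'; python3 plan.py .487 -.1845 .028 90; python3 look.py; python3 - <<'E'
from h import *
z=cloud('top',np.load('tl.npy'));m=win(z[...,2],365,386,215,250)&(z[...,2]>.10)&(z[...,2]<.16)
print(m.sum(),z[m].max(0).round(3),z[m].min(0).round(3),np.median(z[m],0).round(3))
E
```

```text
clock: 53.2
tool_pos: [0.4865, -0.1821, 0.142]
eef_rot: [0.706, 0.708, -0.0, -0.001]
contact_force: [0.6, -0.3, -1.0]
opening: 0.31
finger_force: 20.0
clock 53.2 pos [ 0.4865 -0.1821  0.142 ] xang 90.2 open 0.31 ff 20.0 F [ 0.6 -0.3 -1. ]
turn [-0.002 -0.001  0.004] rows 1 each [-0.0019 -0.0012  0.0039]
then shift [-0.0024  0.0005  0.114 ] rows 3 each [-0.0008  0.0002  0.038 ]
106 [ 0.498 -0.141  0.142] [ 0.473 -0.156  0.123] [ 0.486 -0.147  0.138]
```

```bash
python3 -m inch '-1 -0.0025 0 0.03 0 0 0.004; -1 0 0 0.03 0 0 0; -1 0 0 0.03 0 0 0; -1 0 0 0.014 0 0 0; -1 0 0 0.005 0 0 0; -1 0 0 0.003 0 0 0; -1 0 0 0 0 0 0; -1 0 0 0 0 0 0'; python3 -m inch '-0.2 0 0 0 0 0 0; -0.1 0 0 0 0 0 0; -0.1 0 0 0 0 0 0; -0.1 0 0 0 0 0 0; -0.1 0 0 -0.01 0 0 0; -0.1 0 0 -0.03 0 0 0; -0.1 0 0 -0.04 0 0 0; -0.1 0 0 -0.04 0 0 0; 0 0 0 0 0 0 0; 0 0 0 0 0 0 0'; python3 plan.py .574 .192 .12 169.1
```

```text
clock: 53.92
tool_pos: [0.4877, -0.1862, 0.0316]
eef_rot: [0.708, 0.706, 0.0, 0.001]
contact_force: [-0.2, -0.2, -0.8]
opening: 0.314
finger_force: 20.0
clock: 54.75
tool_pos: [0.4882, -0.187, 0.1535]
eef_rot: [0.708, 0.706, 0.001, 0.002]
contact_force: [0.3, 0.6, -0.7]
opening: 0.498
finger_force: 0.0
clock 54.75 pos [ 0.4882 -0.187   0.1535] xang 89.8 open 0.498 ff 0.0 F [ 0.3  0.6 -0.7]
turn [ 0.003  0.004 -1.384] rows 12 each [ 0.0002  0.0004 -0.1154]
then shift [-0.0125  0.3884  0.0335] rows 10 each [-0.0013  0.0388  0.0033]
```

```bash
python3 -m inch '0 0 0 0 0 0 -0.1154; 0 0 0 0 0 0 -0.1154; 0 0 0 0 0 0 -0.1154; 0 0 0 0 0 0 -0.1154; 0 0 0 0 0 0 -0.1154; 0 0 0 0 0 0 -0.1154; 0 0 0 0 0 0 -0.1154; 0 0 0 0 0 0 -0.1154; 0 0 0 0 0 0 -0.1154; 0 0 0 0 0 0 -0.1154; 0 0 0 0 0 0 -0.1154; 0 0 0 0 0 0 -0.1154; 0 -0.0013 0.0388 0.0033 0 0 0; 0 -0.0013 0.0388 0.0033 0 0 0; 0 -0.0013 0.0388 0.0033 0 0 0; 0 -0.0013 0.0388 0.0033 0 0 0; 0 -0.0013 0.0388 0.0033 0 0 0; 0 -0.0013 0.0388 0.0033 0 0 0; 0 -0.0013 0.0388 0.0033 0 0 0; 0 -0.0013 0.0388 0.0033 0 0 0' >/dev/null; python3 -m inch '0 -0.0013 0.0388 0.0033 0 0 0; 0 -0.0013 0.0388 0.0033 0 0 0; 0 0 0 0 0 0 0; 0 0 0 0 0 0 0; 0 0 0 0 0 0 0' >/dev/null; python3 plan.py .574 .192 .036 169.1;python3 look.py box tub
```

```text
clock 56.83 pos [0.5717 0.191  0.1164] xang 169.2 open 0.496 ff 0.0 F [-0.5 -0.5 -1.1]
turn [-0.003 -0.002  0.002] rows 1 each [-0.0031 -0.002   0.0018]
then shift [-0.002   0.0014  0.0804] rows 3 each [-0.0007  0.0005  0.0268]
fm none
mid none
far none
fd none
dmid none
tub [ 286  144   49   33 1375] medz 0.0054 rect [667.9   5.1] [116.6  75.4] 87.0 mean [0.6691 0.0026]
```

```bash
python3 - <<'E'
from h import *
print(np.round(get_state()['q'],2))
p,d=snapshot('side');z=cloud('side',d)
for n,(x,y) in dict(fm=(.430,-.185),mid=(.487,-.185),far=(.544,-.185),fd=(.5478,-.2855),dmid=(.4897,-.286),gap=(.46,-.185)).items():
    u,v=proj('side',(x,y,.026)).round().astype(int);print(n,u,v,p[v,u],z[v,u].round(3))
d=np.load('tl.npy');print(cloud('top',d)[200:280:20,360:460:25,2].round(2))
E
```

```text
[ 0.05  0.97 -0.84  1.72  0.91  0.9   0.18]
fm 245 340 [77 44 28] [ 0.43  -0.184  0.024]
mid 274 335 [65 40 31] [ 0.487 -0.183  0.022]
far 303 331 [80 49 32] [ 0.543 -0.185  0.025]
fd 316 384 [41 27 23] [ 0.548 -0.285  0.028]
dmid 284 390 [28 19  7] [ 0.49  -0.285  0.024]
gap 260 338 [116 104  85] [ 0.459 -0.178  0.007]
[[0.65 0.01 0.66 0.67]
 [0.67 0.68 0.69 0.68]
 [0.7  0.72 0.72 0.7 ]
 [0.7  0.71 0.73 0.71]]
```

All box bars are in place; the arm's elbow was just hiding them at about 0.7 m height. Now the first bloomed bar goes to the tub.

```bash
python3 -m inch '0 -0.002 0.0014 0.02 -0.003 -0.002 0.002; 0 0 0 0.03 0 0 0; 0 0 0 0.02 0 0 0; 0 0 0 0.01 0 0 0; 0 0 0 0 0 0 0; -1 0 0 0 0 0 0; -1 0 0 0 0 0 0; -1 0 0 0 0 0 0; -1 0 0 0 0 0 0; -1 0 0 0 0 0 0; -1 0 0 -0.01 0 0 0; -1 0 0 -0.03 0 0 0; -1 0 0 -0.04 0 0 0; -1 0 0 -0.034 0 0 0; -1 0 0 0 0 0 0; -1 0 0 0 0 0 0; -1 0 0 0 0 0 0' 20; python3 plan.py .65 .007 .15 90
```

```text
clock: 58.35
tool_pos: [0.5745, 0.1923, 0.1515]
eef_rot: [0.095, 0.995, 0.001, 0.001]
contact_force: [0.4, 0.5, -1.4]
opening: 0.314
finger_force: 20.0
clock 58.35 pos [0.5745 0.1923 0.1515] xang 169.1 open 0.314 ff 20.0 F [ 0.4  0.5 -1.4]
turn [0.003 0.    1.38 ] rows 12 each [0.0002 0.     0.115 ]
then shift [-0.1853  0.0755  0.0015] rows 6 each [-0.0309  0.0126  0.0003]
```

```bash
python3 -m inch '-1 0 0 0 0 0 0.115; -1 0 0 0 0 0 0.115; -1 0 0 0 0 0 0.115; -1 0 0 0 0 0 0.115; -1 0 0 0 0 0 0.115; -1 0 0 0 0 0 0.115; -1 0 0 0 0 0 0.115; -1 0 0 0 0 0 0.115; -1 0 0 0 0 0 0.115; -1 0 0 0 0 0 0.115; -1 0 0 0 0 0 0.115; -1 0 0 0 0 0 0.115; -1 -0.031 0.0126 0 0 0 0; -1 -0.031 0.0126 0 0 0 0; -1 -0.031 0.0126 0 0 0 0; -1 -0.031 0.0126 0 0 0 0; -1 -0.031 0.0126 0 0 0 0; -1 -0.031 0.0126 0 0 0 0; -1 0 0 0 0 0 0; -1 0 0 0 0 0 0' ; python3 -m inch '-1 0 0 0 0 0 0; -1 0 0 0 0 0 0'>/dev/null; python3 look.py tub; python3 plan.py .65 .007 .032 90
```

```text
clock: 60.02
tool_pos: [0.6497, 0.0031, 0.149]
eef_rot: [0.709, 0.705, -0.0, -0.0]
contact_force: [-0.1, 0.1, -0.7]
opening: 0.315
finger_force: 20.0
tub [ 284  144   50   78 1680] medz 0.005 rect [612.    6.8] [116.5 184.8] 88.3 mean [0.5768 0.0176]
clock 60.23 pos [0.6495 0.0091 0.1509] xang 90.2 open 0.311 ff 20.0 F [-0.4 -1.  -0.8]
turn [ 0.001 -0.004  0.003] rows 1 each [ 0.0009 -0.0035  0.0028]
then shift [-0.0021  0.0005  0.1189] rows 3 each [-0.0007  0.0002  0.0396]
```

```bash
python3 -m inch '-1 -0.002 0 0.03 0 -0.003 0.003; -1 0 0 0.03 0 0 0; -1 0 0 0.03 0 0 0; -1 0 0 0.018 0 0 0; -1 0 0 0.008 0 0 0; -1 0 0 0 0 0 0; -1 0 0 0 0 0 0'; python3 -m inch '-0.2 0 0 0 0 0 0; -0.1 0 0 0 0 0 0; -0.1 0 0 0 0 0 0; -0.1 0 0 -0.01 0 0 0; -0.1 0 0 -0.03 0 0 0; -0.1 0 0 -0.04 0 0 0; -0.1 0 0 -0.04 0 0 0; 0 0 0 0 0 0 0; 0 0 0 0 0 0 0'; python3 plan.py .5965 .3135 .12 169.1
```

```text
clock: 60.82
tool_pos: [0.6509, 0.0062, 0.036]
eef_rot: [0.708, 0.706, 0.001, 0.001]
contact_force: [1.3, -0.7, -0.3]
opening: 0.31
finger_force: 20.0
clock: 61.57
tool_pos: [0.6523, 0.0055, 0.1594]
eef_rot: [0.708, 0.706, 0.003, 0.003]
contact_force: [0.0, -0.0, -1.2]
opening: 0.497
finger_force: 0.0
clock 61.57 pos [0.6523 0.0055 0.1594] xang 89.8 open 0.497 ff 0.0 F [ 0.  -0.  -1.2]
turn [ 0.008  0.006 -1.384] rows 12 each [ 0.0006  0.0005 -0.1153]
then shift [0.113  0.2919 0.0394] rows 8 each [0.0141 0.0365 0.0049]
```

```bash
python3 -m inch '0 0 0 0 0.0005 0.0005 -0.1153; 0 0 0 0 0.0005 0.0005 -0.1153; 0 0 0 0 0.0005 0.0005 -0.1153; 0 0 0 0 0.0005 0.0005 -0.1153; 0 0 0 0 0.0005 0.0005 -0.1153; 0 0 0 0 0.0005 0.0005 -0.1153; 0 0 0 0 0.0005 0.0005 -0.1153; 0 0 0 0 0.0005 0.0005 -0.1153; 0 0 0 0 0.0005 0.0005 -0.1153; 0 0 0 0 0.0005 0.0005 -0.1153; 0 0 0 0 0.0005 0.0005 -0.1153; 0 0 0 0 0.0005 0.0005 -0.1153; 0 0.0141 0.0365 0.0049 0 0 0; 0 0.0141 0.0365 0.0049 0 0 0; 0 0.0141 0.0365 0.0049 0 0 0; 0 0.0141 0.0365 0.0049 0 0 0; 0 0.0141 0.0365 0.0049 0 0 0; 0 0.0141 0.0365 0.0049 0 0 0; 0 0.0141 0.0365 0.0049 0 0 0; 0 0.0141 0.0365 0.0049 0 0 0' >/dev/null; python3 -m inch '0 0 0 0 0 0 0; 0 0 0 0 0 0 0; 0 0 0 0 0 0 0' >/dev/null; python3 plan.py .5967 .3136 .036 169.1
```

```text
clock 63.48 pos [0.5943 0.312  0.1154] xang 169.1 open 0.497 ff 0.0 F [ 0.6 -0.1  0. ]
turn [-0.004 -0.006  0.   ] rows 1 each [-0.0036 -0.006   0.0001]
then shift [-0.002   0.002   0.0794] rows 2 each [-0.001   0.001   0.0397]
```

```bash
python3 - <<'E'
from h import *
P=cloud('top',np.load('top0.npy'));m=win(P[...,2],95,155,165,215)&(P[...,2]>.06)
print(P[m].min(0).round(3),P[m].max(0).round(3),np.percentile(P[m][:,2],90))
E
```

```text
[0.488 0.057 0.06 ] [0.627 0.504 1.002] 0.08728631841351855
```

```bash
python3 - <<'E'
from h import *
P=cloud('top',np.load('top0.npy'));z=P[...,2];m=win(z,95,155,165,215)&(z>.07)&(z<.1)
print(P[m].min(0).round(3),P[m].max(0).round(3),np.percentile(P[m],[2,50,98],axis=0).round(3))
E
```

```text
[0.556 0.435 0.07 ] [0.624 0.504 0.09 ] [[0.559 0.436 0.074]
 [0.59  0.467 0.085]
 [0.621 0.5   0.088]]
```

Jar near edge is at y ≈ 0.43, and the gripper body reaches 0.407. That is clear, so go on.

```bash
python3 -m inch '0 -0.002 0.002 0.02 -0.003 -0.006 0; 0 0 0 0.03 0 0 0; 0 0 0 0.02 0 0 0; 0 0 0 0.009 0 0 0; 0 0 0 0 0 0 0; -1 0 0 0 0 0 0; -1 0 0 0 0 0 0; -1 0 0 0 0 0 0; -1 0 0 0 0 0 0; -1 0 0 0 0 0 0; -1 0 0 -0.01 0 0 0; -1 0 0 -0.03 0 0 0; -1 0 0 -0.04 0 0 0; -1 0 0 -0.034 0 0 0; -1 0 0 0 0 0 0; -1 0 0 0 0 0 0; -1 0 0 0 0 0 0' 20; python3 plan.py .572 .007 .15 90
```

```text
clock: 64.9
tool_pos: [0.5965, 0.3141, 0.1513]
eef_rot: [0.095, 0.995, 0.0, 0.0]
contact_force: [0.1, -0.1, -0.9]
opening: 0.313
finger_force: 20.0
clock 64.9 pos [0.5965 0.3141 0.1513] xang 169.1 open 0.313 ff 20.0 F [ 0.1 -0.1 -0.9]
turn [ 1.000e-03 -0.000e+00  1.381e+00] rows 12 each [ 1.000e-04 -0.000e+00  1.151e-01]
then shift [-0.3071 -0.0245  0.0013] rows 8 each [-0.0384 -0.0031  0.0002]
```

```bash
python3 -m inch '-1 0 0 0 0 0 0.115; -1 0 0 0 0 0 0.115; -1 0 0 0 0 0 0.115; -1 0 0 0 0 0 0.115; -1 0 0 0 0 0 0.115; -1 0 0 0 0 0 0.115; -1 0 0 0 0 0 0.115; -1 0 0 0 0 0 0.115; -1 0 0 0 0 0 0.115; -1 0 0 0 0 0 0.115; -1 0 0 0 0 0 0.115; -1 0 0 0 0 0 0.115; -1 -0.0384 -0.0031 0 0 0 0; -1 -0.0384 -0.0031 0 0 0 0; -1 -0.0384 -0.0031 0 0 0 0; -1 -0.0384 -0.0031 0 0 0 0; -1 -0.0384 -0.0031 0 0 0 0; -1 -0.0384 -0.0031 0 0 0 0; -1 -0.0384 -0.0031 0 0 0 0; -1 -0.0384 -0.0031 0 0 0 0' >/dev/null; python3 -m inch '-1 0 0 0 0 0 0; -1 0 0 0 0 0 0; -1 0 0 0 0 0 0'>/dev/null; python3 look.py tub; python3 plan.py .572 .007 .032 90
```

```text
tub [284 180  16  41 360] medz 0.0061 rect [569.4  48.6] [96.4 35.9] 0.3 mean [0.5576 0.0541]
clock 66.87 pos [0.5717 0.0091 0.1502] xang 90.1 open 0.316 ff 20.0 F [-0.   0.2 -0.9]
turn [-0.    -0.004  0.002] rows 1 each [-0.0003 -0.0037  0.0023]
then shift [-0.0021  0.0003  0.1182] rows 3 each [-0.0007  0.0001  0.0394]
```

```bash
python3 -m inch '-1 -0.002 0 0.03 0 -0.003 0.002; -1 0 0 0.03 0 0 0; -1 0 0 0.03 0 0 0; -1 0 0 0.018 0 0 0; -1 0 0 0.008 0 0 0; -1 0 0 0 0 0 0; -1 0 0 0 0 0 0'; python3 -m inch '-0.2 0 0 0 0 0 0; -0.1 0 0 0 0 0 0; -0.1 0 0 0 0 0 0; -0.1 0 0 -0.01 0 0 0; -0.1 0 0 -0.03 0 0 0; -0.1 0 0 -0.04 0 0 0; -0.1 0 0 -0.04 0 0 0; -1 -0.02 -0.04 -0.03 0 0 0; -1 0 -0.04 -0.03 0 0 0; -1 0 -0.04 -0.03 0 0 0; -1 0 -0.03 -0.03 0 0 0; -1 0 0 0 0 0 0; -1 0 0 0 0 0 0'; python3 - <<'E'
from h import *
p,d=snapshot('top');q,e=snapshot('side')
save('s7',np.vstack([cv2.resize(p[140:290,150:550],(760,285)),cv2.resize(q[130:420,140:440],(300,290)).repeat(1,1) if 0 else np.pad(cv2.resize(q[130:420,140:440],(300,290)),((0,0),(0,460),(0,0)))]))
P=cloud('top',d);np.save('tl.npy',d)
m=win(P[...,2],455,545,170,300)&(P[...,2]>.05)
L=P[m];t=L[L[:,2]>L[:,2].max()-.012];print('lid top',L.max(0).round(3),t.mean(0).round(3),t.min(0).round(3),t.max(0).round(3))
print(np.round(get_state()['q'],2))
E
python3 plan.py .45 -.05 .25 90
```

```text
clock: 67.45
tool_pos: [0.5725, 0.007, 0.0352]
eef_rot: [0.707, 0.707, 0.0, 0.0]
contact_force: [1.0, 0.8, -0.3]
opening: 0.314
finger_force: 20.0
clock: 68.53
tool_pos: [0.4448, -0.0099, 0.2597]
eef_rot: [0.708, 0.707, 0.001, 0.003]
contact_force: [0.2, -0.2, -0.5]
opening: 0.02
finger_force: 0.0
lid top [0.597 0.057 1.002] [0.488 0.057 1.002] [0.488 0.057 1.002] [0.488 0.057 1.002]
[ 0.39  0.52 -0.72  2.06  0.51  0.74 -0.65]
clock 68.63 pos [ 0.4458 -0.0099  0.2578] xang 89.9 open 0.006 ff 0.0 F [ 0.3 -0.7 -0.7]
turn [ 0.003  0.001 -0.002] rows 1 each [ 0.0027  0.0011 -0.0023]
then shift [-0.0401  0.0042  0.0078] rows 2 each [-0.0201  0.0021  0.0039]
```

View pics/s7.png

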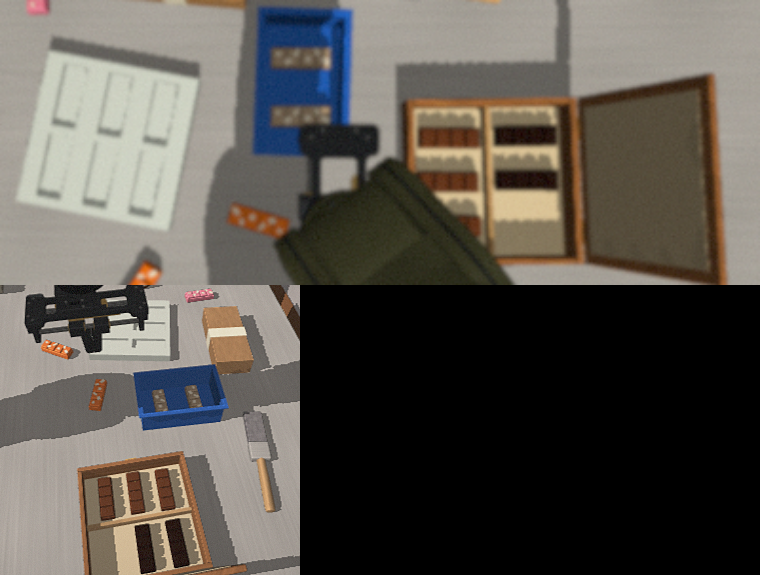

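The picture shows the tray empty, both pale bars in the tub, and the box holding three milk and two dark bars, all aligned. The lid's free edge is at about (0.489, -0.391, 0.258), so its angle is about 1.8 rad. Next I'll go over and behind the lid.

```bash
python3 -m inch '-1 0 0.004 -0.035 0 0 0; -1 0 0.004 -0.035 0 0 0; -1 -0.037 0.003 -0.005 0 0 0; -1 -0.037 0.003 0 0 0 0; -1 -0.037 0.003 0 0 0 0; -1 -0.037 0.003 0 0 0 0; -1 -0.037 0.003 0 0 0 0; -1 -0.037 0.003 0 0 0 0; -1 -0.037 0.003 0 0 0 0; -1 -0.037 0.003 0 0 0 0; -1 -0.037 0.003 0 0 0 0; -1 -0.037 0.003 0 0 0 0; -1 -0.037 0.003 0 0 0 0; -1 -0.037 0.003 0 0 0 0; -1 0 0 0 0 0 0; -1 0 0 0 0 0 0; -1 0 0 0 0 0 0'; python3 plan.py .489 -.455 .225 90
```

```text
clock: 70.05
tool_pos: [0.4887, -0.4528, 0.3313]
eef_rot: [0.707, 0.707, 0.001, -0.001]
contact_force: [-0.3, 0.3, 0.4]
opening: 0.005
finger_force: 0.0
clock 70.05 pos [ 0.4887 -0.4528  0.3313] xang 89.9 open 0.005 ff 0.0 F [-0.3  0.3  0.4]
turn [ 0.    -0.002 -0.001] rows 1 each [ 0.0001 -0.0018 -0.0009]
then shift [-0.0022  0.0003  0.1063] rows 3 each [-0.0007  0.0001  0.0354]
```

```bash
python3 -m inch '-1 -0.002 0 0.035 0 0 0; -1 0 0 0.035 0 0 0; -1 0 0 0.035 0 0 0; -1 0 0 0 0 0 0; -1 0 0 0 0 0 0'; python3 -m inch '-1 0.015 0 0 0 0 0; -1 0.015 0 0 0 0 0; -1 0.01 0 0 0 0 0; -1 0.01 0 0 0 0 0; -1 0.01 0 0 0 0 0; -1 0.01 0 0 0 0 0; -1 0 0 0 0 0 0'
```

```text
clock: 70.47
tool_pos: [0.488, -0.4538, 0.2269]
eef_rot: [0.707, 0.707, 0.0, -0.001]
contact_force: [0.1, 0.1, 0.9]
opening: 0.002
finger_force: 0.0
clock: 71.05
tool_pos: [0.489, -0.3835, 0.2289]
eef_rot: [0.707, 0.707, 0.0, 0.001]
contact_force: [-1.3, 0.4, -0.1]
opening: 0.003
finger_force: 0.0
```

```bash
python3 -m inch '-1 0.014 0 0 0 0 0; -1 0.014 0 0 0 0 0; -1 0.014 0 0 0 0 0; -1 0.014 0 0 0 0 0; -1 0.014 0 0 0 0 0; -1 0.014 0 0 0 0 0; -1 0 0 0 0 0 0; -1 0 0 0 0 0 0'; python3 -m inch '-1 0.014 0 0.002 0 0 0; -1 0.014 0 0.002 0 0 0; -1 0.014 0 0.003 0 0 0; -1 0.011 0 0.011 0 0 0; -1 0.011 0 0.011 0 0 0; -1 0.01 0 0.011 0 0 0; -1 0 0 0 0 0 0; -1 0 0 0 0 0 0'; python3 - <<'E'
from h import *
p,d=snapshot('top');q,e=snapshot('side')
save('s8',np.hstack([cv2.resize(p[150:310,330:550],(440,320)),cv2.resize(q[260:420,160:340],(360,320))]))
E
```

```text
clock: 71.72
tool_pos: [0.4885, -0.3014, 0.2278]
eef_rot: [0.707, 0.707, -0.0, 0.0]
contact_force: [0.3, -0.5, 0.1]
opening: 0.006
finger_force: 0.0
clock: 72.38
tool_pos: [0.4885, -0.2284, 0.1874]
eef_rot: [0.708, 0.707, -0.0, 0.0]
contact_force: [-0.4, -0.0, 0.6]
opening: 0.004
finger_force: 0.0
```

View pics/s8.png

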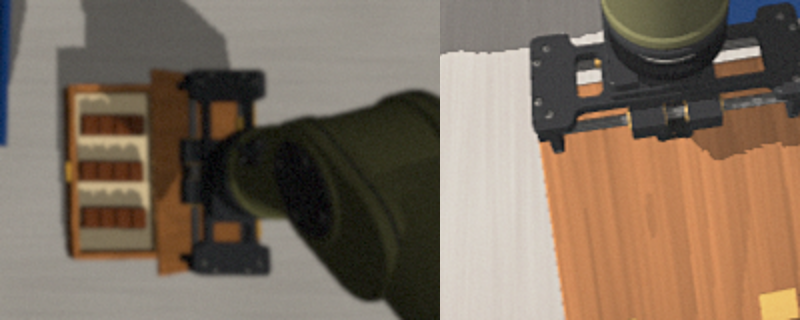

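The lid is now about half over, lying over the hinge section, with the three milk bars undisturbed. I'll continue down.

```bash
python3 -m inch '-1 0.011 0 0.012 0 0 0; -1 0.011 0 0.012 0 0 0; -1 0.011 0 0.012 0 0 0; -1 0.006 0 0.015 0 0 0; -1 0.006 0 0.015 0 0 0; -1 0.006 0 0.015 0 0 0; -1 0.002 0 0.015 0 0 0; -1 0 0 0.015 0 0 0; -1 0 0 0.005 0 0 0; -1 0 0 0 0 0 0; -1 0 0 0 0 0 0'; python3 -m inch '-1 0 0 0.003 0 0 0; -1 0 0 0.002 0 0 0; -1 0 0 0.001 0 0 0; -1 0 0 0 0 0 0'
```

```text
clock: 73.4
tool_pos: [0.4892, -0.1757, 0.0721]
eef_rot: [0.708, 0.706, -0.0, 0.001]
contact_force: [-0.5, 0.6, 0.5]
opening: 0.005
finger_force: 0.0
clock: 73.73
tool_pos: [0.489, -0.1751, 0.0659]
eef_rot: [0.708, 0.706, 0.0, 0.001]
contact_force: [0.1, 0.1, 0.6]
opening: 0.004
finger_force: 0.1
```

```bash
python3 -m inch '-1 0 0 0.001 0 0 0; -1 0 0 0.001 0 0 0; -1 0 0 0 0 0 0; -1 0 0 0 0 0 0'; python3 -m inch '-1 0 0 0.001 0 0 0; -1 0 0 0 0 0 0; -1 0 0 0 0 0 0'
```

```text
clock: 74.07
tool_pos: [0.4891, -0.1751, 0.0653]
eef_rot: [0.708, 0.707, -0.0, 0.002]
contact_force: [-1.9, -0.0, 16.6]
opening: 0.005
finger_force: 8.0
clock: 74.32
tool_pos: [0.4891, -0.1751, 0.0652]
eef_rot: [0.708, 0.707, -0.0, 0.002]
contact_force: [-4.8, 0.2, 25.5]
opening: 0.005
finger_force: 12.6
```

The lid sits hard on the walls: tips at 54 mm, 25 N, no give. I'll raise the arm, move clear and check everything.

```bash
python3 -m inch '-1 0 0 -0.02 0 0 0; -1 0 0 -0.04 0 0 0; -1 0 0 -0.04 0 0 0; -1 0 0 -0.04 0 0 0; -1 0.04 0 -0.03 0 0 0; -1 0.04 0 0 0 0 0; -1 0.04 0 0 0 0 0; -1 0.04 0 0 0 0 0; -1 0.04 0 0 0 0 0; -1 0.04 0 0 0 0 0; -1 0.04 0 0 0 0 0; -1 0.04 0 0 0 0 0; -1 0 0 0 0 0 0; -1 0 0 0 0 0 0; -1 0 0 0 0 0 0'; python3 - <<'E'
from h import *
p,d=snapshot('top');q,e=snapshot('side');z=cloud('top',d)
save('s9',np.vstack([cv2.resize(p[90:310,140:480],(618,400)),np.pad(cv2.resize(q[130:420,140:440],(207,200)),((0,0),(0,411),(0,0)))]))
m=win(z[...,2],365,452,192,278)
zz=np.where(m,z[...,2],np.nan)
print(np.nanpercentile(zz,[2,10,50,90,98]).round(4));L=z[m&(z[...,2]>.04)&(z[...,2]<.075)]
print(np.linalg.lstsq(np.c_[L[:,:2],np.ones(len(L))],L[:,2],rcond=None)[0])
E
```

```text
clock: 75.57
tool_pos: [0.4887, 0.1378, 0.2271]
eef_rot: [0.708, 0.707, -0.001, 0.001]
contact_force: [-0.3, -0.4, 0.1]
opening: 0.005
finger_force: 0.0
[0.0507 0.0523 0.0545 0.0567 0.0581]
[-0.00039838 -0.00261551  0.0540206 ]
```

View pics/s9.png

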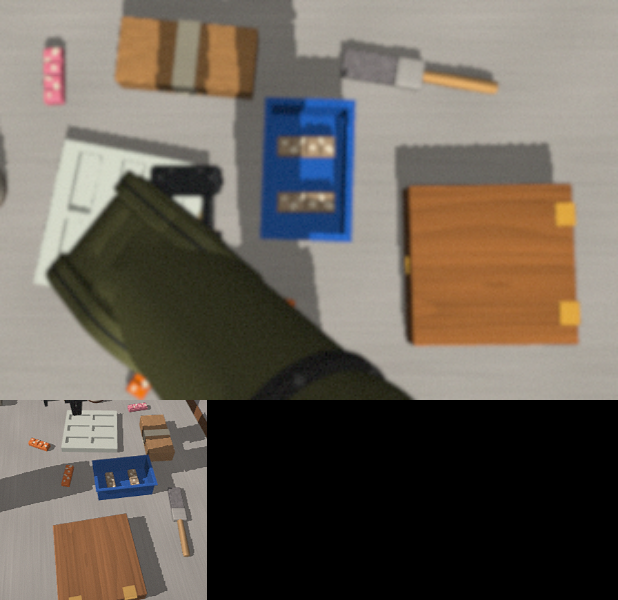

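The lid lies flat at 54.5 mm (slope under 0.003), both pale bars are in the tub, the tray is empty and the other things are unmoved. Handing in.

```bash
python3 -c "
from plant import r
print(r.finish_job())"
```

```text
the job is handed in; nothing more can be done
None
```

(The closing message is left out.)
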